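# Riddle the mixed nuts and hang up the sieve

### The arm

A 6-joint arm with a two-finger parallel gripper is mounted at the origin on a cart in front of the work surface, level with it; the furniture and walls round the work are solid. World frame = base frame: x ahead of the robot, y to its left, z up, the work surface at z = 0. Lengths are in m, angles in rad, forces in N, time in s.
With the tool pointing down it reaches from about 0.35 to 0.975 m from the base axis. Payload 4.9 kg.
Tool frame: the origin (TCP) lies at the very end of the fingers, on their centre line; the grasp point (between the pads) lies 19 mm behind it (ctrl.grip_point_offset is the distance from the TCP to the grasp point, in m); z points along the fingers, y is the line along which they close (so a half turn about z gives the same grasp; the last joint's range is limited). The gripper opens to 85 mm and grips with 20 to 120 N. Pads are 22 mm wide; open, the fingers measure 114 mm over their backs; the gripper's body (76 mm by 85 mm) begins 54 mm behind the grasp point. The pads swing forward as they close: fully open they stand 13 mm farther back than shut.
Start: joints at [1.213, 0.053, 1.613, -0, 1.476, -0.119], TCP at [0.148, 0.607, 0.231] pointing down, gripper open.
Joint ranges: [-3.01, 3.01], [-1.01, 2.22], [0.06, 2.58], [-1.02, 4.17], [0.09, 2.62], [-3.14, 3.14]. Speed limits (rad/s): [2.57, 2.57, 3.14, 3.14, 3.14, 3.14].

### API

Orientations are given as a rotation vector (axis times angle).
In Python, from station import ctrl gives the robot as it stands.
- The arm moves only by the tool send_rows, never from a script. Its argument "rows" is a list of rows, each a list of 3 entries, a list of its own where there are three numbers: the finger opening in cm, from 0 to 8.54, then the shift along the tool's x, y, z in cm, then the turn about the tool's z in degrees. A call has 1 to 10 rows; each row shifts and turns the commanded pose from where the row before left it, along the tool's axes as they then stand; what a row does not reach is not made up. A row lasts 1/8 s, in which the tool goes at most 62.5 mm and 10.7 degrees, less where a joint would pass 70% of its speed; a pose out of reach is approached as far as the arm can. A call with a gripper value outside its range is refused whole. The fingers move at their own pace and stop on an object; "newtons" is the grip in N (left out, the last holds). Time passes only in rows, so rows that do not move let the fingers close. It gives the time, the measured TCP pose, the force, the opening and the grip force at its end, in the units of the state.
- ctrl.get_obs(): the state, without advancing time (a new reading comes with each control period).
- ctrl.get_image(name): name is "side" or "top"; returns a dict with "frame" (384x512x3 uint8, red, green, blue), "range_z" (384x512 float32, m along the optical axis (not along the pixel's ray), 0 where there is no reading), "fx", "fy", "cx", "cy" (pixels), "cam_to_world" (4x4, takes a point from camera to world coordinates). Camera axes: x right, y down, z forward; pixel columns grow to the right and rows downward; lengths in m; the calibration is good to about 2 mm. A picture is of the moment at which its call begins.
- ctrl.finish_job(): hands the job in; it is judged then, once.
The state is a dict: "t": time; "q": joint angles; "dq": joint speeds; "effort": joint torques, N m; "tool_pos": TCP position; "tool_rot": TCP orientation; "contact_force": force on the tool from outside, world axes, zero at the start; "wrist_torque": the same for the moment, N m; "opening": finger opening in m; "grip_force": force on a finger pad.
Only numpy, scipy, OpenCV 4.12 (cv2) and the standard library are available. Lean on these libraries where they do the work, as an engineer would, in place of code of your own. Each camera call takes 0.05 s, during which the arm holds its last target. There are 200 camera calls.

### The job

Put every nut from the white disc into the nut sieve on its green box, the hazelnuts on the solid pan so that all the nuts lie in the sieve together; then lift the sieve over the box and shake or rock it until all hazelnuts have dropped through into the box while the walnuts stay in the sieve. Tip the sieve over the steel bowl so that the walnuts roll over its front lip into the bowl, then hang the empty sieve on the stand by sliding the side slot of its handle over the pin. Do not shift the timer, the spice jar or the honey jar.

Things in the scene. Friction and masses are not known exactly. Their poses are not given: they have to be found in the camera images.
- sieve: Loose nut sieve, 0.28 kg, wood frame 196 (x) x 126 (y) mm, metal handle. Origin: centre of underside; z up, +x back, -x pouring lip. Inside 114 mm wide; side walls 26 mm high (58 mm beside the lip, x -98 to -48), back 24. Centre of mass about 40 mm up, near x=0. At the start it hangs by lugs in the box's mouth, origin 48 mm above the worktop, 15 mm play; lift straight up.
- sieve_pan (a point): Middle of the sieve's solid pan, on its top (x=+59, y=0, z=8 mm of the sieve); pan x +22 to +96, y -57 to +57, falls 4 degrees to the back wall. Nuts rest on it while the sieve is level; a hazelnut rolls off it to the bars when the sieve is tilted lip-down by 16 to 22 degrees, a walnut at 8 to 12.
- sieve_bars (a point): Middle of the sieve's open floor (x=-15, y=0, z=9 mm): three bars along x, 6 mm thick, at y -30, 0, +30, gaps 24 mm, level from x=+22 to -50, then rising at 28 degrees to the lip. Hazelnuts fall through at once, walnuts stay on. Tilted gently lip-down to 23 degrees walnuts stay in; beyond about 40 they roll out over the lip.
- sieve_grip (a point): Grip point in the handle plate (x=0, y=0, z=145 mm of the sieve). The plate is 10 mm thick (x): pinch it along the sieve's x from above. Solid part z 122 to 160 (its top), 48 mm wide (y). Below it the slot, then a bridge 14 mm wide (x) across the sieve, crossbar z 85 to 95, uprights at the side walls. Axes as the sieve.
- sieve_slot (a point): Where the pin's axis lies when the sieve hangs: x=0, y=+2, z=117 mm of the sieve. The slot passes through the plate along x and is open at its +y edge (y=+24). Channel z 103 to 117: the pin's axis enters at z=110 (7 mm below this point) and moves sideways to y=+2; there a notch (y -6 to +10) goes up to z=121: let the sieve down 8 mm and the pin sits behind a lip.
- sieve_lip (a point): Middle of the pouring lip: x=-96, y=0, z=30 mm of the sieve. Axes as the sieve.
- catch_box: Fixed open green box 240 (x) x 168 (y) x 60 mm, walls 6 mm, under the sieve; origin: centre of its underside, axes as the sieve's at the start.
- bowl: Loose steel mixing bowl, 0.35 kg, 167 mm across the rim, 72 mm high; origin: centre of its underside.
- hang_stand: Fixed dark wood stand: foot 110 x 130 x 14 mm, post 16 x 34 mm, 240 mm high; origin: centre of the foot's underside, z up, -x to the robot. A level steel pin runs from the post along -x, its axis 220 mm up.
- pin (a point): Point on the axis of the stand's pin where the sieve is best hung, 135 mm in front of the post's middle, 220 mm above the worktop. Axes as the stand: the pin runs along x, is 8 mm thick, and ends 27 mm to -x of here in an 11 mm ball.
- cake_disc: Fixed round white plate, 264 mm across, 8 mm thick, on which the nuts lie at the start, in a ring of 66 mm radius, centres about 66 mm apart; origin: centre of its underside.
- walnut_1_c (a point): Centre of a walnut: light brown ball 36 mm across with a seam, 22 g; may be absent. A little rolling resistance: it rests on the level.
- walnut_2_c (a point): Centre of a walnut: light brown ball 36 mm across with a seam, 22 g; may be absent. A little rolling resistance: it rests on the level.
- walnut_3_c (a point): Centre of a walnut: light brown ball 36 mm across with a seam, 22 g; may be absent. A little rolling resistance: it rests on the level.
- hazel_1_c (a point): Centre of a hazelnut: dark brown ball 19 mm across, 10 g; may be absent. A little rolling resistance: it rests on the level.
- hazel_2_c (a point): Centre of a hazelnut: dark brown ball 19 mm across, 10 g; may be absent. A little rolling resistance: it rests on the level.
- hazel_3_c (a point): Centre of a hazelnut: dark brown ball 19 mm across, 10 g; may be absent. A little rolling resistance: it rests on the level.
- spice_green: Loose bystander: spice jar with a green cap, 46 x 46 x 106 mm; origin: centre of its underside.
- honey_jar: Loose bystander: honey jar with a green cap, 64 x 68 x 84 mm; origin: centre of its underside.
- timer: Loose bystander: red wind-up timer, 62 x 62 x 45 mm; origin: centre of its underside.

How it is judged:
By the outcome, as a careful person would: the job done as asked, in the order asked, and still so for the second after the job is handed in, with the robot touching nothing.
Of walnut_1, walnut_2, walnut_3 only 2 to 3 are there at a start; the rules pass over those that are not, and their reading is None.
Of hazel_1, hazel_2, hazel_3 only 2 to 3 are there at a start; the rules pass over those that are not, and their reading is None.
At some moment in a run one of bowl may be knocked a few centimetres aside while the robot is not near it.
It also fails if it takes over 210 s, if anything falls off the work surface, if the arm or the gripper's body presses on something with over 40 N, if the wrist force passes 120 N, or if a joint passes its speed limit or range.

## Working session

There is one attempt and no reset: what is moved stays moved. The work goes in short steps, Python scripts to look and compute and a tool call to move; the robot and the scene stay as the last step left them, time stands still between calls to the robot, and variables do not carry over. Pictures are saved under pics/ and viewed, at most 16 in all, crops included, and the job is handed in when it is done.

Besides the shell and the picture viewer there is one more tool, called as name([rows], argument=value, ...), one row to a line, values as JSON. send_rows: Moves the arm, as the interface text tells. Its arguments: {"type":"object","properties":{"rows":{"type":"array","items":{"type":"array"}},"newtons":{"type":"number"}},"required":["rows"]}

```bash
ls; mkdir -p pics; python3 - <<'E'
from station import ctrl
import cv2,numpy as np
print([a for a in dir(ctrl) if a[0]!='_'])
o=ctrl.get_obs();print(o)
for n in("top","side"):
    i=ctrl.get_image(n);np.save(f"pics/{n}0.npy",i,allow_pickle=True)
    cv2.imwrite(f"pics/{n}0.png",cv2.resize(i["frame"][:,:,::-1],(800,600)))
    print(n,i["fx"],i["cx"],i["cy"],np.round(i["cam_to_world"],3))
E
```

```text
pics
['MotionError', 'finish_job', 'get_image', 'get_obs', 'grip_point_offset']
{'t': 0.0, 'q': array([ 1.21297211e+00,  5.33510830e-02,  1.61426577e+00,  1.91740771e-05,
        1.47598008e+00, -1.18997136e-01]), 'dq': array([-0.00011733,  0.00030454, -0.00030973,  0.00105873, -0.00025089,
       -0.00120004]), 'effort': array([ 1.94040949e-03, -3.93687880e+01, -3.70173740e+01, -2.73118241e-05,
        7.12691181e-03,  9.33300242e-06]), 'tool_pos': array([0.14763132, 0.60669144, 0.23008345]), 'tool_rot': array([-3.74201843e-01, -3.11873015e+00,  3.05171464e-03]), 'contact_force': array([ 0.29854976, -0.84393054, -0.11235438]), 'wrist_torque': array([-0.01016336,  0.03099586, -0.04702473]), 'grip_force': 0.0, 'opening': 0.0853644093936498}
top 475.4110678756252 260.99177161409193 197.13031418170215 [[-0.314 -0.793  0.522 -0.33 ]
 [-0.949  0.27  -0.161  0.315]
 [-0.013 -0.546 -0.838  1.593]
 [ 0.     0.     0.     1.   ]]
side 392.5802011261636 247.13520718039527 197.92264002770602 [[ 1.    -0.014  0.017  0.555]
 [-0.021 -0.439  0.898 -1.235]
 [-0.006 -0.898 -0.439  0.745]
 [ 0.     0.     0.     1.   ]]
```

View pics/top0.png

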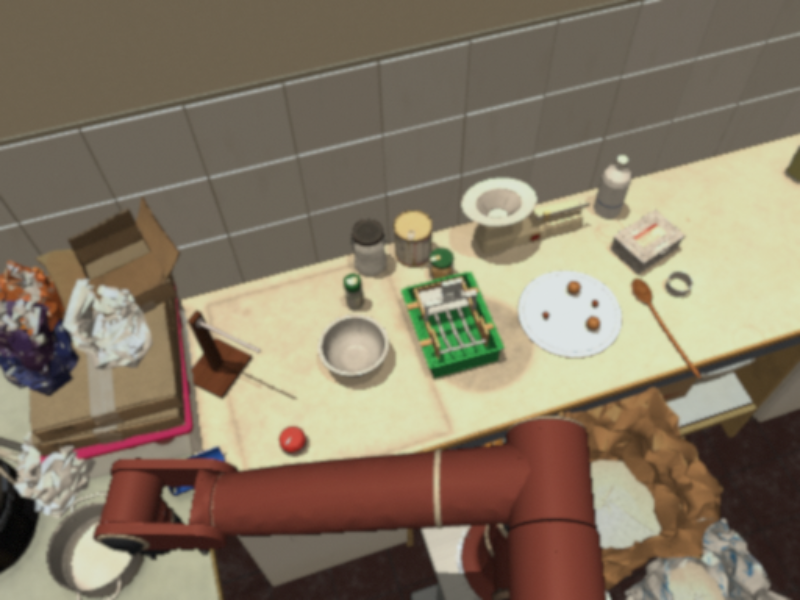

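View pics/side0.png

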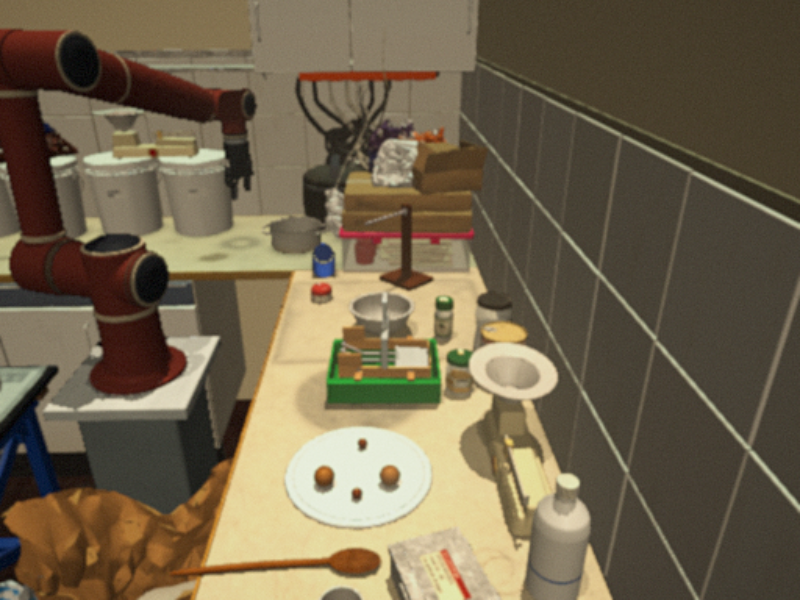

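```bash
cat > h.py <<'E'
import cv2,numpy as np
from station import ctrl
def load(n): return np.load(f"pics/{n}.npy",allow_pickle=True).item()
def snap(n,name):
    i=ctrl.get_image(n);np.save(f"pics/{name}.npy",i,allow_pickle=True);return i
def ray(i,u,v):
    T=i["cam_to_world"];d=T[:3,:3]@np.array([(u-i["cx"])/i["fx"],(v-i["cy"])/i["fy"],1]);return T[:3,3],d
def plane(i,u,v,z):
    o,d=ray(i,u,v);return o+d*(z-o[2])/d[2]
def tri(i,p,j,q):
    o,d=ray(i,*p);a,b=ray(j,*q);s=np.linalg.lstsq(np.c_[d,-b],a-o,rcond=None)[0]
    x,y=o+d*s[0],a+b*s[1];return (x+y)/2,np.linalg.norm(x-y)
def cloud(i):
    v,u=np.mgrid[:384,:512];z=i["range_z"];P=np.stack([(u-i["cx"])/i["fx"]*z,(v-i["cy"])/i["fy"]*z,z],-1)
    T=i["cam_to_world"];P=P@T[:3,:3].T+T[:3,3];P[z==0]=np.nan;return P
def blobs(m,amin=8):
    n,l,s,c=cv2.connectedComponentsWithStats(m.astype(np.uint8));return [(c[k],s[k,4],s[k,:4]) for k in range(1,n) if s[k,4]>=amin]
E
python3 - <<'E'
from h import *
np.set_printoptions(precision=4,suppress=True)
t,s=load("top0"),load("side0")
for n,i,box in(("top",t,(325,400,165,235)),("side",s,(180,280,270,340))):
    f=i["frame"].astype(int);P=cloud(i);m=np.zeros((384,512),bool)
    x0,x1,y0,y1=box;m[y0:y1,x0:x1]=((f[...,0]-f[...,2]>35)&(f[...,0]<200))[y0:y1,x0:x1]
    for c,a,bb in blobs(m,6): print(n,c,a,bb,plane(i,*c,.026),plane(i,*c,.0175))
    # colours
    g=(f[...,1]>f[...,0]+40)&(f[...,1]>f[...,2]+40)&(f[...,1]>70)
    for c,a,bb in blobs(g,15): 
        mm=g&np.isfinite(P[...,2]); 
        u0,v0,w,h=bb[:4];Q=P[v0:v0+h,u0:u0+w][g[v0:v0+h,u0:u0+w]];print(n,"green",c,a,bb,np.nanpercentile(Q,[2,50,98],axis=0))
# nuts, stand, steel from clouds
for n,i in(("top",t),("side",s)):
    P=cloud(i).reshape(-1,3);
    def q(lab,x0,x1,y0,y1,z0,z1):
        k=(P[:,0]>x0)&(P[:,0]<x1)&(P[:,1]>y0)&(P[:,1]<y1)&(P[:,2]>z0)&(P[:,2]<z1);print(n,lab,k.sum(),np.nanpercentile(P[k],[1,50,99],axis=0).tolist() if k.sum() else '')
    import sys
    for u,v,lab in(((574,288,'w'),(593,324,'w'),(546,315,'h'),(595,303,'h'),(450,320,'box'),(354,346,'bowl'),(354,320,'rim'),(220,365,'foot'),(205,325,'post'),(230,333,'pin'),(260,350,'pinend'),(292,440,'timer')) if n=='top' else ((324,476,'w'),(389,475,'w'),(362,443,'h'),(357,493,'h'),(385,300,'handle'),(382,310,'bowl'),(406,280,'foot'),(406,210,'post'),(370,220,'pin'),(320,292,'timer'))):
        print(n,lab,cloud(i)[int(v*.64),int(u*.64)])
E
```

```text
top [330.0213 166.4255] 47 [325 165  14   5] [ 0.6971 -0.2999  0.026 ] [ 0.7026 -0.3033  0.0175]
top [397.  166.5] 8 [395 165   5   4] [ 0.6084 -0.5583  0.026 ] [ 0.6135 -0.563   0.0175]
top [366.7843 183.3137] 51 [363 180   8   8] [ 0.572 -0.406  0.026] [ 0.5769 -0.4099  0.0175]
top [380.2 193.5] 10 [379 192   3   4] [ 0.5106 -0.4349  0.026 ] [ 0.5151 -0.439   0.0175]
top [328.3248 208.0684] 117 [325 199  13  19] [ 0.5138 -0.2158  0.026 ] [ 0.5184 -0.2186  0.0175]
top [349. 201.] 9 [348 200   3   3] [ 0.5179 -0.3045  0.026 ] [ 0.5225 -0.3079  0.0175]
top [379.2807 206.3333] 57 [375 203   9   8] [ 0.4578 -0.4051  0.026 ] [ 0.462  -0.4091  0.0175]
top [331.2083 227.0903] 144 [325 219  14  16] [ 0.4323 -0.1934  0.026 ] [ 0.4365 -0.1962  0.0175]
top green [283.7424 164.2424] 66 [278 160  11  10] [[ 0.7069 -0.1252  0.0739]
 [ 0.7259 -0.1087  0.0825]
 [ 0.7552 -0.0895  0.0875]]
top green [292.7889 178.3111] 90 [267 174  38  10] [[ 0.6353 -0.182   0.0041]
 [ 0.6777 -0.1493  0.0564]
 [ 0.6984 -0.0302  0.0654]]
top green [260.6034 188.069 ] 58 [257 183   9  11] [[ 0.643  -0.0108  0.0026]
 [ 
[... 2027 characters left out ...]
0.0381]
top w [ 0.4475 -0.3956  0.0418]
top h [ 0.5171 -0.304   0.0274]
top h [ 0.515  -0.437   0.0223]
top box [ 0.593  -0.0795  0.0061]
top bowl [0.6004 0.1732 0.0004]
top rim [0.6364 0.158  0.0622]
top foot [0.6445 0.4978 0.0179]
top post [0.6222 0.4853 0.2252]
top pin [0.7355 0.4575 0.0001]
top pinend [ 0.6648  0.3972 -0.0038]
top timer [0.3868 0.3766 0.0436]
side w [ 0.4612 -0.4193  0.0349]
side w [ 0.5701 -0.4192  0.0322]
side h [ 0.5229 -0.3136  0.0197]
side h [ 0.5172 -0.4478  0.0217]
side handle [ 0.5721 -0.0899  0.2071]
side bowl [0.5686 0.2367 0.0261]
side foot [0.6424 0.4669 0.0122]
side post [0.6421 0.4942 0.2228]
side pin [0.5364 0.5743 0.1703]
side timer [0.3947 0.3381 0.0378]
```

send_rows([
  [8.5, [0, 0, -6], 0],
  [8.5, [0, 0, -6], 0],
  [8.5, [0, 0, -6], 0],
  [8.5, [0, 0, -6], 0],
  [8.5, [0, 0, -6], 0],
  [8.5, [0, 0, -6], 0],
  [8.5, [0, 0, -6], 0],
  [8.5, [0, 0, -6], 0],
  [8.5, [0, 0, -6], 0],
  [8.5, [0, 0, -6], 0],
])

```text
t: 1.35
tool_pos: [0.1416, 0.5806, 0.806]
tool_rot: [-0.373, -3.111, 0.037]
contact_force: [-24.4, -47.6, 58.2]
opening: 0.0856
grip_force: 0.0
```

send_rows([
  [8.5, [0, 0, 0], 0],
  [8.5, [0, 0, -3], 0],
  [8.5, [0, 0, -3], 0],
  [8.5, [0, 0, 0], 0],
  [8.5, [0, 0, 0], 0],
])

```text
t: 1.98
tool_pos: [0.1365, 0.5604, 0.8274]
tool_rot: [-0.374, -3.118, -0.022]
contact_force: [-0.1, 1.0, -0.6]
opening: 0.0851
grip_force: 0.0
```

```bash
python3 - <<'E'
from h import *
from scipy.spatial.transform import Rotation as R
o=ctrl.get_obs();print(o['t'],o['q'].round(3),o['tool_pos'].round(4),o['contact_force'].round(1));print(R.from_rotvec(o['tool_rot']).as_matrix().round(3))
E
```

```text
1.975 [ 1.201  0.454  0.055  0.009  2.619 -0.124] [0.1365 0.5604 0.8274] [-0.1  1.  -0.6]
[[-0.972  0.237  0.001]
 [ 0.237  0.972  0.014]
 [ 0.003  0.014 -1.   ]]
```

send_rows([
  [8.5, [0, 0, -6], 0],
  [8.5, [0, 0, -6], 0],
  [8.5, [0, 0, -6], 0],
  [8.5, [0, 0, -6], 0],
  [8.5, [0, 0, -6], 0],
  [8.5, [0, 0, -6], 0],
  [8.5, [0, 0, 0], 0],
  [8.5, [0, 0, 0], 0],
])

```text
t: 2.98
tool_pos: [0.1072, 0.4443, 0.9251]
tool_rot: [0.369, 3.068, 0.313]
contact_force: [1.2, 0.1, -0.3]
opening: 0.0851
grip_force: 0.0
```

```bash
cat > st.py <<'E'
from h import *
from scipy.spatial.transform import Rotation as R
o=ctrl.get_obs();print(o['t'],o['q'].round(3),o['tool_pos'].round(4),o['contact_force'].round(1),o['opening'],o['grip_force']);print(R.from_rotvec(o['tool_rot']).as_matrix().round(3))
E
python3 st.py
```

```text
2.975 [ 1.156  0.264  0.055  0.048  2.619 -0.131] [0.1072 0.4443 0.9251] [ 1.2  0.1 -0.3] 0.08514462646950437 0.0
[[-0.971  0.231  0.06 ]
 [ 0.238  0.951  0.195]
 [-0.012  0.203 -0.979]]
```

send_rows([
  [8.5, [0, 0, 6], 0],
  [8.5, [0, 0, 6], 0],
  [8.5, [0, 0, 6], 0],
  [8.5, [0, 0, 6], 0],
  [8.5, [0, 0, 6], 0],
  [8.5, [0, 0, 0], 0],
])

```text
t: 3.72
tool_pos: [0.1246, 0.5011, 0.6553]
tool_rot: [0.37, 3.077, 0.283]
contact_force: [0.9, 0.6, 0.5]
opening: 0.0851
grip_force: 0.0
```

```bash
python3 st.py
```

```text
3.725 [ 1.171 -0.22   1.172  0.024  2.006 -0.148] [0.1246 0.5011 0.6553] [0.9 0.6 0.5] 0.08510862091336693 0.0
[[-0.971  0.233  0.051]
 [ 0.238  0.955  0.176]
 [-0.008  0.183 -0.983]]
```

send_rows([
  [8.5, [0, -6, 0], 0],
  [8.5, [0, -6, 0], 0],
  [8.5, [0, -5, 0], 0],
  [8.5, [0, -4, 0], 0],
  [8.5, [0, 0, 0], 0],
])

```text
t: 4.35
tool_pos: [0.0741, 0.2967, 0.6316]
tool_rot: [0.37, 3.061, 0.33]
contact_force: [-0.2, 1.1, 1.1]
opening: 0.0851
grip_force: 0.0
```

```bash
python3 st.py
```

```text
4.35 [ 1.035 -0.712  1.537  0.057  2.104 -0.262] [0.0741 0.2967 0.6316] [-0.2  1.1  1.1] 0.08511957342180373 0.0
[[-0.971  0.231  0.065]
 [ 0.239  0.949  0.205]
 [-0.015  0.215 -0.977]]
```

send_rows([
  [8.5, [0, 0, 6], 0],
  [8.5, [0, 0, 6], 0],
  [8.5, [0, 0, 6], 0],
  [8.5, [0, 0, 6], 0],
  [8.5, [0, 0, 3], 0],
  [8.5, [0, -4, 0], 0],
  [8.5, [0, -4, 0], 0],
  [8.5, [0, -3, 0], 0],
  [8.5, [0, 0, 0], 0],
])

```text
t: 5.48
tool_pos: [0.0758, 0.2866, 0.3507]
tool_rot: [0.37, 3.075, 0.271]
contact_force: [0.3, -0.3, 0.3]
opening: 0.0848
grip_force: 0.0
```

```bash
python3 st.py
```

```text
5.475 [ 1.016 -1.007  2.16   0.045  1.816 -0.3  ] [0.0758 0.2866 0.3507] [ 0.3 -0.3  0.3] 0.08480930349478352 0.0
[[-0.971  0.233  0.053]
 [ 0.238  0.957  0.168]
 [-0.011  0.176 -0.984]]
```

send_rows([
  [8.5, [0, -4, 0], 0],
  [8.5, [0, -4, 0], 0],
  [8.5, [0, -4, 0], 0],
  [8.5, [0, 0, 0], 0],
])

```text
t: 5.98
tool_pos: [0.0716, 0.2632, 0.3562]
tool_rot: [0.373, 3.093, 0.157]
contact_force: [-0.0, -0.2, 0.5]
opening: 0.0847
grip_force: 0.0
```

```bash
python3 st.py
```

```text
5.975 [ 1.004 -1.01   2.147  0.025  1.904 -0.317] [0.0716 0.2632 0.3562] [-0.  -0.2  0.5] 0.0847499581460307 0.0
[[-0.971  0.236  0.034]
 [ 0.238  0.966  0.097]
 [-0.01   0.102 -0.995]]
```

send_rows([
  [8.5, [0, -4, 0], 0],
  [8.5, [0, -4, 0], 0],
  [8.5, [0, -4, 0], 0],
  [8.5, [0, -4, 0], 0],
  [8.5, [0, 0, 0], 0],
])

```text
t: 6.6
tool_pos: [0.0669, 0.2288, 0.384]
tool_rot: [0.376, 3.111, 0.015]
contact_force: [0.4, -0.1, -1.2]
opening: 0.0849
grip_force: 0.0
```

```bash
python3 st.py
```

```text
6.6 [ 0.973 -1.01   2.098 -0.003  2.042 -0.358] [0.0669 0.2288 0.384 ] [ 0.4 -0.1 -1.2] 0.0849211942662033 0.0
[[-0.971  0.238  0.009]
 [ 0.238  0.971  0.008]
 [-0.007  0.01  -1.   ]]
```

```bash
python3 - <<'E'
from h import *
np.set_printoptions(precision=4,suppress=True)
for n in("top","side"):
    i=load(n+"0");f=i["frame"].astype(int);P=cloud(i)
    g=(f[...,1]>f[...,0]+30)&(f[...,1]>f[...,2]+30)&(P[...,2]>.052)&(P[...,2]<.068)&(P[...,0]<.705)
    r=cv2.minAreaRect((P[g][:,:2]*1000).astype(np.float32));print(n,"box",r)
    k=(P[...,2]>.165)&(P[...,2]<.225)&(abs(P[...,0]-.57)<.08)&(abs(P[...,1]+.075)<.07)
    Q=P[k];print("plate",k.sum(),Q.min(0),np.median(Q,0),Q.max(0));v,u=np.where(k);print(u.min(),u.max(),v.min(),v.max(),cv2.minAreaRect((Q[:,:2]*1000).astype(np.float32)))
    k=(P[...,2]>.19)&(P[...,2]<.26)&(P[...,0]>.42)&(P[...,0]<.72)&(P[...,1]>.38)&(P[...,1]<.58)
    Q=P[k];v,u=np.where(k);print("stand",k.sum());
    for z in np.c_[u,v,Q.round(3)][::max(1,len(Q)//40)]: print(z)
    k=(P[...,2]>.06)&(P[...,2]<.08)&(abs(P[...,0]-.60)<.11)&(abs(P[...,1]-.17)<.11)
    print("bowl rim",cv2.minEnclosingCircle((P[k][:,:2]*1000).astype(np.float32)))
E
```

```text
top box ((566.369384765625, -68.79425811767578), (188.74020385742188, 246.995361328125), 88.48099517822266)
plate 108 [ 0.5613 -0.0881  0.1655] [ 0.566  -0.0627  0.1941] [ 0.5766 -0.0392  0.2114]
282 294 178 189 ((568.0531005859375, -63.64993667602539), (48.159889221191406, 14.543736457824707), 86.49568176269531)
stand 779
[109.    191.      0.691   0.541   0.259]
[103.    196.      0.681   0.564   0.253]
[104.    198.      0.67    0.561   0.256]
[100.    200.      0.668   0.576   0.253]
[104.    201.      0.662   0.564   0.25 ]
[108.    202.      0.668   0.555   0.23 ]
[124.    203.      0.639   0.503   0.24 ]
[123.    204.      0.641   0.507   0.233]
[122.    205.      0.635   0.511   0.237]
[121.    206.      0.634   0.515   0.235]
[120.    207.      0.637   0.52    0.226]
[121.    208.      0.635   0.518   0.223]
[108.    209.      0.638   0.559   0.233]
[103.    210.      0.624   0.571   0.255]
[136.    210.      0.608   0.47    0.226]
[134.    211.      0.612   0.479   0.218]
[126.    212.      0.629   0.508   0.2  ]
[124.    213.      0.631   0.516   0.195]
[126.    214.      
[... 2425 characters left out ...]
13]
[257.    132.      0.634   0.514   0.226]
[225.    133.      0.485   0.57    0.207]
[246.    133.      0.584   0.56    0.208]
[267.    133.      0.683   0.558   0.208]
[235.    134.      0.532   0.564   0.203]
[256.    134.      0.631   0.56    0.203]
[223.    135.      0.476   0.559   0.2  ]
[244.    135.      0.575   0.553   0.201]
[265.    135.      0.675   0.579   0.192]
[238.    136.      0.546   0.567   0.192]
[261.    136.      0.651   0.488   0.215]
[258.    137.      0.638   0.498   0.208]
[242.    139.      0.564   0.42    0.224]
[259.    140.      0.643   0.502   0.192]
[234.    143.      0.529   0.383   0.218]
bowl rim ((604.349609375, 169.87515258789062), 119.45183563232422)
```

```bash
cat > go.py <<'E'
# usage: go.py x y z [yaw_of_tool_y_deg]: tool-frame shift (cm) from here to there, turn (deg), rows needed
from h import *; import sys
from scipy.spatial.transform import Rotation as R
o=ctrl.get_obs();M=R.from_rotvec(o['tool_rot']).as_matrix();p=o['tool_pos']
def yaw(): return np.degrees(np.arctan2(M[1,1],M[0,1]))
if __name__=="__main__":
    a=[float(x) for x in sys.argv[1:]]
    for k in range(0,len(a),3):
        t=np.array(a[k:k+3]);d=M.T@(t-p)*100
        print("to",t,"shift cm",d.round(2),"rows>=",np.linalg.norm(d)/6.2);p=t
    print("pos",o['tool_pos'].round(4),"yaw tool y",yaw().round(2),"tilt z",M[:,2].round(3),"t",o['t'],"q",o['q'].round(2))
E
python3 go.py .467 .1 .34 .572 -.3 .25
```

```text
to [0.467 0.1   0.34 ] shift cm [-41.89  -3.01   4.66] rows>= 6.815984341448422
to [ 0.572 -0.3    0.25 ] shift cm [-19.67 -36.43   8.76] rows>= 6.826316372196608
pos [0.0669 0.2288 0.384 ] yaw tool y 76.21 tilt z [ 0.009  0.008 -1.   ] t 6.6 q [ 0.97 -1.01  2.1  -0.    2.04 -0.36]
```

send_rows([
  [8.5, [-3.2, -0.3, 0.5], 0],
  [8.5, [-4, -0.3, 0.5], 0],
  [8.5, [-4, -0.3, 0.5], 0],
  [8.5, [-4.2, -0.3, 0.5], 0],
  [8.5, [-4.3, -0.3, 0.5], 0],
  [8.5, [-4.4, -0.3, 0.5], 0],
  [8.5, [-4.4, -0.3, 0.5], 0],
  [8.5, [-4.4, -0.3, 0.4], 0],
  [8.5, [-4.4, -0.3, 0.4], 0],
  [8.5, [-4.4, -0.3, 0.4], 0],
])

```text
t: 7.85
tool_pos: [0.4668, 0.101, 0.3378]
tool_rot: [0.376, 3.112, 0.012]
contact_force: [-0.2, 0.4, 0.1]
opening: 0.0853
grip_force: 0.0
```

send_rows([
  [8.5, [-2, -4.5, 1], 0],
  [8.5, [-2, -4.5, 1], 0],
  [8.5, [-2, -4.5, 1], 0],
  [8.5, [-2, -4.5, 1], 0],
  [8.5, [-2, -4.5, 1], 0],
  [8.5, [-2, -4.5, 1], 0],
  [8.5, [-2, -4.5, 1], 0],
  [8.5, [-2, -4.5, 1], 0],
  [8.5, [0, 0, 0], -6],
  [8.5, [0, 0, 0], -6],
])

```text
t: 9.1
tool_pos: [0.5355, -0.2863, 0.2552]
tool_rot: [0.045, 3.135, 0.012]
contact_force: [0.8, 0.0, -0.1]
opening: 0.085
grip_force: 0.0
```

```bash
python3 go.py .572 -.408 .11 .572 -.408 .010
```

```text
to [ 0.572 -0.408  0.11 ] shift cm [ -3.9  -12.18  14.45] rows>= 3.1118134925817564
to [ 0.572 -0.408  0.01 ] shift cm [ 0.06 -0.08 10.  ] rows>= 1.6129032258064522
pos [ 0.5355 -0.2863  0.2552] yaw tool y 88.36 tilt z [ 0.007  0.008 -1.   ] t 9.1 q [-0.62 -0.    1.63  0.01  1.51 -2.16]
```

send_rows([
  [6, [-1, -3, 3.6], 0],
  [6, [-1, -3, 3.6], 0],
  [6, [-1, -3.1, 3.6], 0],
  [6, [-0.9, -3.1, 3.6], 0],
  [6, [0, 0, 3], 0],
  [6, [0, 0, 3], 0],
  [6, [0, 0, 2.5], 0],
  [6, [0, 0, 1.3], 0],
  [6, [0, 0, 0], 0],
], newtons=25)

```text
t: 10.22
tool_pos: [0.5723, -0.4065, 0.0126]
tool_rot: [0.048, 3.135, 0.013]
contact_force: [-0.5, -0.3, -0.2]
opening: 0.06
grip_force: 0.0
```

send_rows([
  [2, [0, 0, 0], 0],
  [2, [0, 0, 0], 0],
  [2, [0, 0, 0], 0],
  [2, [0, 0, 0], 0],
  [2, [0, 0, -4], 0],
  [2, [0, 0, -5], 0],
  [2, [0, 0, -5], 0],
  [2, [0, 0, -4], 0],
], newtons=25)

```text
t: 11.22
tool_pos: [0.5716, -0.4084, 0.1961]
tool_rot: [0.048, 3.132, 0.009]
contact_force: [-0.8, -0.5, -0.7]
opening: 0.0342
grip_force: 25.1
```

```bash
python3 go.py .521 -.047 .19 .521 -.047 .062
```

```text
to [ 0.521 -0.047  0.19 ] shift cm [ 6.17 35.96  0.78] rows>= 5.886064366692196
to [ 0.521 -0.047  0.062] shift cm [ 0.11 -0.08 12.8 ] rows>= 2.064516129032259
pos [ 0.5716 -0.4084  0.1961] yaw tool y 88.24 tilt z [ 0.009  0.006 -1.   ] t 11.225 q [-0.73  0.25  1.45  0.01  1.44 -2.27]
```

send_rows([
  [2, [4, 3, 0], 0],
  [2, [2.8, 5, 0], 0],
  [2, [0, 5.5, 0], 0],
  [2, [0, 5.5, 0], 0],
  [2, [0, 5.5, 0], 0],
  [2, [0, 5.5, 0], 0],
  [2, [0, 5.6, 0], 0],
  [2, [0, 0, 0], 0],
])

```text
t: 12.22
tool_pos: [0.5139, -0.0473, 0.1954]
tool_rot: [0.04, 3.134, 0.011]
contact_force: [0.8, -1.3, -0.0]
opening: 0.034
grip_force: 25.1
```

```bash
python3 go.py .5145 -.051 .062; python3 - <<'E'
from h import *
i=snap("top","top1");cv2.imwrite("pics/top1.png",cv2.resize(i["frame"][140:260,220:400,::-1],(800,533)))
E
```

```text
to [ 0.5145 -0.051   0.062 ] shift cm [ 0.03 -0.47 13.34] rows>= 2.152792718838142
pos [ 0.5139 -0.0473  0.1954] yaw tool y 88.55 tilt z [ 0.007  0.007 -1.   ] t 12.225 q [-0.24 -0.19  1.91  0.01  1.42 -1.79]
```

View pics/top1.png

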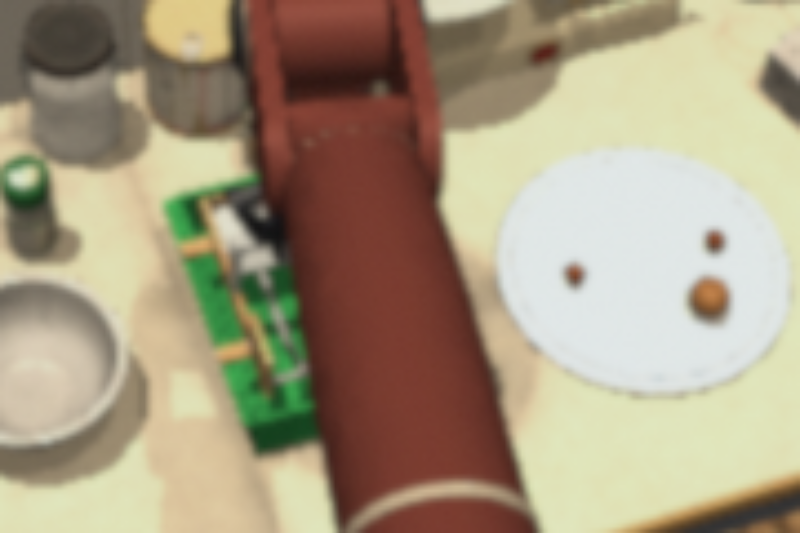

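send_rows([
  [2, [0, -0.4, 3], 0],
  [2, [0, 0, 4], 0],
  [2, [0, 0, 3], 0],
  [2, [0, 0, 1.8], 0],
  [2, [0, 0, 0.7], 0],
  [2, [0, 0, 0], 0],
  [4.6, [0, 0, 0], 0],
  [4.6, [0, 0, 0], 0],
  [4.6, [0, 0, 0], 0],
])

```text
t: 13.4
tool_pos: [0.5158, -0.0536, 0.0716]
tool_rot: [0.048, 3.132, 0.01]
contact_force: [0.2, 0.7, 0.2]
opening: 0.0455
grip_force: 0.0
```

send_rows([
  [4.6, [0, 0, -2], 0],
  [4.6, [0, 0, -5], 0],
  [4.6, [0, 0, -6], 0],
  [6, [0, -5, -1], 0],
  [6, [0, -6, 0], 0],
  [6, [0, -6, 0], 0],
  [6, [0.5, -6, 0], 0],
  [6, [2, -6, 0], 0],
  [6, [2.5, -5.7, 0], 0],
  [6, [0, 0, 0], 0],
])

```text
t: 14.65
tool_pos: [0.4519, -0.4024, 0.2081]
tool_rot: [0.057, 3.133, 0.009]
contact_force: [0.0, 0.6, -0.4]
opening: 0.0601
grip_force: 0.0
```

```bash
python3 go.py .46 -.408 .0125; python3 - <<'E'
from h import *
for n in("top","side"): i=snap(n,n+"2")
i=load("side2");cv2.imwrite("pics/side2.png",cv2.resize(i["frame"][170:270,180:310,::-1],(780,600)))
E
```

```text
to [ 0.46   -0.408   0.0125] shift cm [-0.68 -0.65 19.57] rows>= 3.1592965880971082
pos [ 0.4519 -0.4024  0.2081] yaw tool y 87.92 tilt z [ 0.008  0.006 -1.   ] t 14.65 q [-0.86  0.02  1.69  0.01  1.44 -2.39]
```

View pics/side2.png

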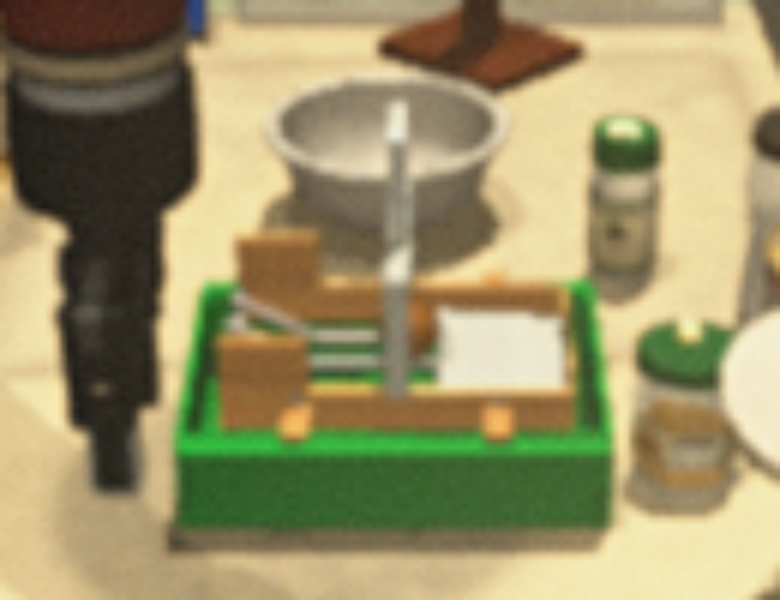

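send_rows([
  [6, [-0.4, -0.3, 5], 0],
  [6, [-0.3, -0.3, 5], 0],
  [6, [0, 0, 5], 0],
  [6, [0, 0, 3], 0],
  [6, [0, 0, 1.6], 0],
  [6, [0, 0, 0], 0],
  [2, [0, 0, 0], 0],
  [2, [0, 0, 0], 0],
  [2, [0, 0, 0], 0],
  [2, [0, 0, 0], 0],
])

```text
t: 16.0
tool_pos: [0.4635, -0.4051, 0.0143]
tool_rot: [0.048, 3.13, 0.007]
contact_force: [-0.0, 0.7, 6.7]
opening: 0.0342
grip_force: 25.0
```

send_rows([
  [2, [0, 0, -4], 0],
  [2, [0, 0, -6], 0],
  [2, [0, 0, -6], 0],
  [2, [-1, 5, -2], 0],
  [2, [-2, 5.5, 0], 0],
  [2, [-1.5, 5.5, 0], 0],
  [2, [0, 5.5, 0], 0],
  [2, [0, 5.5, 0], 0],
  [2, [0, 5, 0], 0],
  [2, [0, 0, 0], 0],
])

```text
t: 17.25
tool_pos: [0.5154, -0.0841, 0.1946]
tool_rot: [0.041, 3.133, 0.011]
contact_force: [0.7, -0.7, 0.1]
opening: 0.0345
grip_force: 25.2
```

```bash
python3 go.py .5135 -.083 .070
```

```text
to [ 0.5135 -0.083   0.07  ] shift cm [ 0.29  0.02 12.46] rows>= 2.010616506891282
pos [ 0.5154 -0.0841  0.1946] yaw tool y 88.5 tilt z [ 0.008  0.007 -1.   ] t 17.25 q [-0.31 -0.18  1.89  0.01  1.42 -1.86]
```

Release the second walnut, then on to hazel 1 at (0.5235, −0.310).

send_rows([
  [2, [0.2, 0, 3], 0],
  [2, [0, 0, 4], 0],
  [2, [0, 0, 3], 0],
  [2, [0, 0, 1.8], 0],
  [2, [0, 0, 0.6], 0],
  [2, [0, 0, 0], 0],
  [4.6, [0, 0, 0], 0],
  [4.6, [0, 0, 0], 0],
  [4.6, [0, 0, 0], 0],
])

```text
t: 18.38
tool_pos: [0.5151, -0.086, 0.0713]
tool_rot: [0.048, 3.132, 0.01]
contact_force: [0.4, 0.2, 0.3]
opening: 0.0458
grip_force: 0.0
```

send_rows([
  [4.6, [0, 0, -2], 0],
  [4.6, [0, 0, -5], 0],
  [4.6, [0, 0, -6], 0],
  [5, [0, -5, -1], 0],
  [5, [0, -6, 0], 0],
  [5, [0, -6, 0], 0],
  [5, [0, -5.5, 0], 0],
  [5, [0, 0, 0], 0],
])

```text
t: 19.38
tool_pos: [0.5059, -0.315, 0.2091]
tool_rot: [0.055, 3.133, 0.009]
contact_force: [-0.6, 0.9, 0.6]
opening: 0.0504
grip_force: 0.0
```

```bash
python3 go.py .5235 -.310 .0115
```

```text
to [ 0.5235 -0.31    0.0115] shift cm [-1.59  0.44 19.77] rows>= 3.2002031462381955
pos [ 0.5059 -0.315   0.2091] yaw tool y 87.97 tilt z [ 0.008  0.006 -1.   ] t 19.375 q [-0.69 -0.    1.71  0.01  1.44 -2.22]
```

send_rows([
  [5, [-0.8, 0.2, 5], 0],
  [5, [-0.8, 0.2, 5], 0],
  [5, [0, 0, 5], 0],
  [5, [0, 0, 3], 0],
  [5, [0, 0, 1.8], 0],
  [5, [0, 0, 0], 0],
  [0.8, [0, 0, 0], 0],
  [0.8, [0, 0, 0], 0],
  [0.8, [0, 0, 0], 0],
  [0.8, [0, 0, 0], 0],
], newtons=20)

```text
t: 20.62
tool_pos: [0.5256, -0.3078, 0.0132]
tool_rot: [0.048, 3.13, 0.007]
contact_force: [1.1, 0.6, 5.4]
opening: 0.0172
grip_force: 19.7
```

send_rows([
  [0.8, [0, 0, 0], 0],
  [0.8, [0, 0, -4], 0],
  [0.8, [0, 0, -6], 0],
  [0.8, [-1.5, 0, -6], 0],
  [0.8, [-3, 0, -6], 0],
  [0.8, [-3, 3, -1], 0],
  [0.8, [-2, 5, 0], 0],
  [0.8, [-1, 5, 0], 0],
  [0.8, [0, 5, 0], 0],
  [0.8, [0, 0, 0], 0],
])

```text
t: 21.88
tool_pos: [0.6308, -0.1284, 0.2388]
tool_rot: [0.041, 3.134, 0.012]
contact_force: [0.6, -0.1, -0.4]
opening: 0.0168
grip_force: 19.8
```

```bash
python3 go.py .633 -.098 .2 .633 -.098 .060
```

```text
to [ 0.633 -0.098  0.2  ] shift cm [-0.11  3.01  3.9 ] rows>= 0.7956246619103825
to [ 0.633 -0.098  0.06 ] shift cm [ 0.1  -0.11 14.  ] rows>= 2.2580645161290325
pos [ 0.6308 -0.1284  0.2388] yaw tool y 88.49 tilt z [ 0.007  0.007 -1.   ] t 21.875 q [-0.32  0.09  1.56  0.01  1.49 -1.87]
```

send_rows([
  [0.8, [-0.2, 1.5, 2], 0],
  [0.8, [0, 1.6, 3], 0],
  [0.8, [0, 0, 5], 0],
  [0.8, [0, 0, 4], 0],
  [0.8, [0, 0, 2.5], 0],
  [0.8, [0, 0, 1.0], 0],
  [0.8, [0, 0, 0], 0],
])

```text
t: 22.75
tool_pos: [0.6349, -0.1, 0.0636]
tool_rot: [0.05, 3.134, 0.011]
contact_force: [0.8, 0.1, -0.6]
opening: 0.0169
grip_force: 19.7
```

send_rows([
  [1.8, [0, 0, 0.2], 0],
  [2.6, [0, 0, 0], 0],
  [2.6, [0, 0, 0], 0],
  [2.6, [0, 0, -3], 0],
  [2.6, [0, 0, -5], 0],
  [2.6, [0, 0, -6], 0],
  [5, [2, -5, -2], 0],
  [5, [4, -5, 0], 0],
  [5, [4, -5, 0], 0],
  [5, [2, -5, 0], 0],
])

```text
t: 24.0
tool_pos: [0.5083, -0.2956, 0.2208]
tool_rot: [0.048, 3.132, 0.009]
contact_force: [1.1, -0.8, 1.2]
opening: 0.0502
grip_force: 0.0
```

```bash
python3 go.py .516 -.441 .25 .516 -.442 .0115
```

```text
to [ 0.516 -0.441  0.25 ] shift cm [ -1.24 -14.49  -3.  ] rows>= 2.395328685208287
to [ 0.516  -0.442   0.0115] shift cm [ 0.21 -0.25 23.85] rows>= 3.8468080068845945
pos [ 0.5083 -0.2956  0.2208] yaw tool y 88.23 tilt z [ 0.009  0.006 -1.   ] t 24.0 q [-0.66 -0.03  1.71  0.01  1.45 -2.2 ]
```

send_rows([
  [5, [-0.5, -5, 0], 0],
  [5, [-0.3, -5, 0], 0],
  [5, [-0.1, -4.7, 4], 0],
  [5, [0, 0, 6], 0],
  [5, [0, 0, 5], 0],
  [5, [0, 0, 3.5], 0],
  [5, [0, 0, 1.5], 0],
  [5, [0, 0, 0.8], 0],
  [5, [0, 0, 0], 0],
])

```text
t: 25.12
tool_pos: [0.5167, -0.4409, 0.0124]
tool_rot: [0.048, 3.132, 0.008]
contact_force: [0.3, -0.2, 0.4]
opening: 0.05
grip_force: 0.0
```

send_rows([
  [0.8, [0, 0, 0], 0],
  [0.8, [0, 0, 0], 0],
  [0.8, [0, 0, 0], 0],
  [0.8, [0, 0, 0], 0],
  [0.8, [0, 0, 0], 0],
  [0.8, [0, 0, -5], 0],
  [0.8, [-1, 0, -6], 0],
  [0.8, [-3, 2, -6], 0],
  [0.8, [-4, 4, -5], 0],
  [0.8, [-2.5, 5, 0], 0],
])

```text
t: 26.38
tool_pos: [0.615, -0.3448, 0.2234]
tool_rot: [0.051, 3.125, 0.002]
contact_force: [0.6, 0.1, 0.4]
opening: 0.0171
grip_force: 19.7
```

send_rows([
  [0.8, [-1, 5.5, 0], 0],
  [0.8, [0, 5.5, 0], 0],
  [0.8, [0, 5.5, 0], 0],
  [0.8, [0, 5.5, 0], 0],
  [0.8, [0, 5, 0], 0],
  [0.8, [0, 0, 0], 0],
])

```text
t: 27.12
tool_pos: [0.6302, -0.0707, 0.2189]
tool_rot: [0.041, 3.134, 0.012]
contact_force: [0.5, -0.3, -1.1]
opening: 0.0169
grip_force: 19.7
```

```bash
python3 go.py .635 -.042 .2 .635 -.042 .063
```

```text
to [ 0.635 -0.042  0.2  ] shift cm [-0.39  2.87  1.91] rows>= 0.5600215964608485
to [ 0.635 -0.042  0.063] shift cm [ 0.09 -0.1  13.7 ] rows>= 2.2096774193548385
pos [ 0.6302 -0.0707  0.2189] yaw tool y 88.51 tilt z [ 0.007  0.007 -1.   ] t 27.125 q [-0.23  0.08  1.61  0.01  1.45 -1.78]
```

send_rows([
  [0.8, [-0.3, 1.4, 1], 0],
  [0.8, [0, 1.3, 3], 0],
  [0.8, [0, 0, 5], 0],
  [0.8, [0, 0, 4], 0],
  [0.8, [0, 0, 1.7], 0],
  [0.8, [0, 0, 0.8], 0],
  [0.8, [0, 0, 0], 0],
])

```text
t: 28.0
tool_pos: [0.6364, -0.0466, 0.0656]
tool_rot: [0.049, 3.132, 0.01]
contact_force: [-0.5, -0.4, 0.3]
opening: 0.0168
grip_force: 19.7
```

send_rows([
  [1.8, [0, 0, 0], 0],
  [2.4, [0, 0, 0], 0],
  [2.4, [0, 0, 0], 0],
  [2.4, [0, 0, -3], 0],
  [2.4, [0, 0, -5], 0],
  [2.4, [0, 0, -6], 0],
  [5, [0, 0, -6], 0],
  [5, [4, -1, -3], 0],
  [5, [4, -1, 0], 0],
  [5, [5, 0, 0], 0],
])

```text
t: 29.25
tool_pos: [0.5025, -0.0641, 0.2947]
tool_rot: [0.049, 3.131, 0.009]
contact_force: [-0.6, 0.2, 1.0]
opening: 0.0504
grip_force: 0.0
```

send_rows([
  [5, [6, 0, 0], 0],
  [5, [6, 0, 0], 0],
  [5, [0, 0, 0], 10],
  [5, [0, 0, 0], 10],
  [5, [0, 0, 0], 10],
  [5, [0, 0, 0], 10],
  [5, [0, 0, 0], 10],
  [5, [0, 0, 0], 10],
  [5, [0, 0, 0], 10],
  [5, [0, 0, 0], 10],
])

```text
t: 30.5
tool_pos: [0.3833, -0.0599, 0.2929]
tool_rot: [2.061, 2.367, 0.017]
contact_force: [-0.5, 0.7, 0.4]
opening: 0.0502
grip_force: 0.0
```

```bash
python3 go.py .57 -.07 .25; python3 - <<'E'
from h import *
for n in("top","side"): i=snap(n,n+"3")
a=cv2.resize(load("side3")["frame"][160:270,190:310,::-1],(400,367));b=cv2.resize(load("top3")["frame"][150:250,220:340,::-1],(400,333))
cv2.imwrite("pics/both3.png",np.hstack([a[:333],b]))
E
```

```text
to [ 0.57 -0.07  0.25] shift cm [-3.59 18.31  4.45] rows>= 3.094008611490407
pos [ 0.3833 -0.0599  0.2929] yaw tool y 7.91 tilt z [ 0.009  0.006 -1.   ] t 30.5 q [-0.35 -0.59  2.04  0.01  1.69 -0.49]
```

View pics/both3.png

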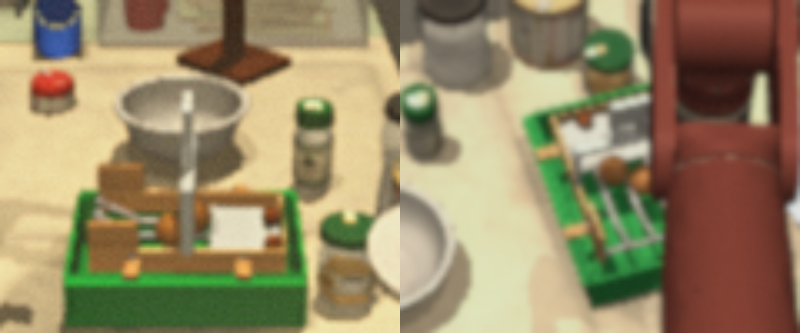

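send_rows([
  [5, [-0.9, 4.5, 0], 10],
  [5, [-0.3, 4.6, 0], 0],
  [5, [-0.3, 4.6, 0], 0],
  [5, [-0.3, 4.6, 2], 0],
  [5, [0, 0, 2], 0],
  [5, [0, 0, 0], 0],
])

```text
t: 31.35
tool_pos: [0.5656, -0.075, 0.2514]
tool_rot: [-2.251, -2.187, -0.012]
contact_force: [-0.8, 0.7, -0.1]
opening: 0.0498
grip_force: 0.0
```

```bash
python3 go.py .570 -.068 .174
```

```text
to [ 0.57  -0.068  0.174] shift cm [0.65 0.4  7.74] rows>= 1.2548046591569553
pos [ 0.5656 -0.075   0.2514] yaw tool y -1.66 tilt z [ 0.003  0.008 -1.   ] t 31.35 q [-0.27 -0.09  1.72  0.01  1.51 -0.24]
```

send_rows([
  [5, [0.6, 0.4, 1], 0],
  [5, [0.1, 0, 3], 0],
  [5, [0, 0, 2.5], 0],
  [5, [0, 0, 1.2], 0],
  [5, [0, 0, 0], 0],
  [0.6, [0, 0, 0], 0],
  [0.6, [0, 0, 0], 0],
  [0.6, [0, 0, 0], 0],
  [0.6, [0, 0, 0], 0],
  [0.6, [0, 0, 0], 0],
], newtons=80)

```text
t: 32.6
tool_pos: [0.5728, -0.0682, 0.1782]
tool_rot: [2.253, 2.185, 0.018]
contact_force: [1.6, -0.4, 5.4]
opening: 0.009
grip_force: 78.8
```

```bash
python3 go.py .570 -.068 .174
```

```text
to [ 0.57  -0.068  0.174] shift cm [ 0.01 -0.28  0.42] rows>= 0.08170660406819022
pos [ 0.5728 -0.0682  0.1782] yaw tool y -1.76 tilt z [ 0.01   0.006 -1.   ] t 32.6 q [-0.25 -0.03  1.79  0.01  1.38 -0.22]
```

send_rows([
  [0.6, [0, 0, -0.5], 0],
  [0.6, [0, 0, -1], 0],
  [0.6, [0, 0, -1.2], 0],
  [0.6, [0, 0, -1.2], 0],
  [0.6, [0, 0, -1], 0],
  [0.6, [0, 0, -0.6], 0],
  [0.6, [0, 0, 0], 0],
])

```text
t: 33.48
tool_pos: [0.5719, -0.0685, 0.2329]
tool_rot: [2.254, 2.186, 0.017]
contact_force: [-0.2, 0.3, -3.6]
opening: 0.0088
grip_force: 77.9
```

```bash
python3 go.py .66 -.068 .174; python3 - <<'E'
from h import *
for n in("side",): i=snap(n,n+"4")
a=cv2.resize(load("side4")["frame"][140:260,190:320,::-1],(650,600))
cv2.imwrite("pics/s4.png",a)
E
```

```text
to [ 0.66  -0.068  0.174] shift cm [0.28 8.75 5.97] rows>= 1.7090993344665992
pos [ 0.5719 -0.0685  0.2329] yaw tool y -1.76 tilt z [ 0.009  0.006 -1.   ] t 33.475 q [-0.25 -0.07  1.73  0.01  1.47 -0.22]
```

View pics/s4.png

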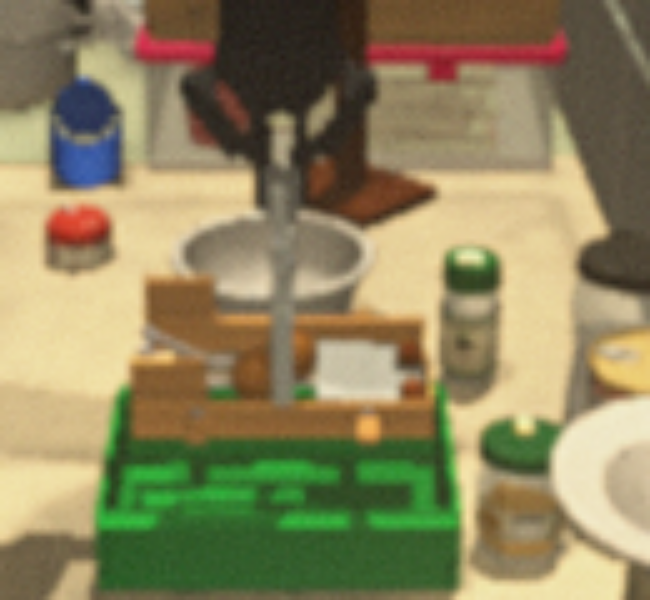

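send_rows([
  [0.6, [0, 0.6, 0], 0],
  [0.6, [0, 1.3, 0], 0],
  [0.6, [0, 1.8, 0], 0],
  [0.6, [0, 1.8, 0], 0],
  [0.6, [0, 1.5, 0], 0],
  [0.6, [0, 0.8, 0], 0],
  [0.6, [0, 0.3, 0], 0],
  [0.6, [0, 0, 0], 0],
])

```text
t: 34.52
tool_pos: [0.6524, -0.0709, 0.2327]
tool_rot: [2.255, 2.187, 0.016]
contact_force: [-0.4, 0.1, -3.5]
opening: 0.009
grip_force: 78.0
```

send_rows([
  [0.6, [0, -0.5, 0], 0],
  [0.6, [0, -1.2, 0], 0],
  [0.6, [0, -2, 0], 0],
  [0.6, [0, -2.8, 0], 0],
  [0.6, [0, -3.6, 0], 0],
  [0.6, [0, 0, 0], 0],
  [0.6, [0, 0, 0], 0],
  [0.6, [0, 0, 0], 0],
  [0.6, [0, 0, 0], 0],
])

```text
t: 35.65
tool_pos: [0.5521, -0.0678, 0.232]
tool_rot: [2.254, 2.186, 0.016]
contact_force: [0.6, -0.9, -3.3]
opening: 0.0086
grip_force: 79.0
```

```bash
python3 go.py .66 -.068 .174; python3 - <<'E'
from h import *
for n in("side",): i=snap(n,n+"5")
a=cv2.resize(load("side5")["frame"][140:260,190:320,::-1],(650,600))
cv2.imwrite("pics/s5.png",a)
E
```

```text
to [ 0.66  -0.068  0.174] shift cm [ 0.28 10.74  5.89] rows>= 1.9765494570896096
pos [ 0.5521 -0.0678  0.232 ] yaw tool y -1.76 tilt z [ 0.008  0.007 -1.   ] t 35.65 q [-0.26 -0.12  1.78  0.01  1.47 -0.23]
```

View pics/s5.png

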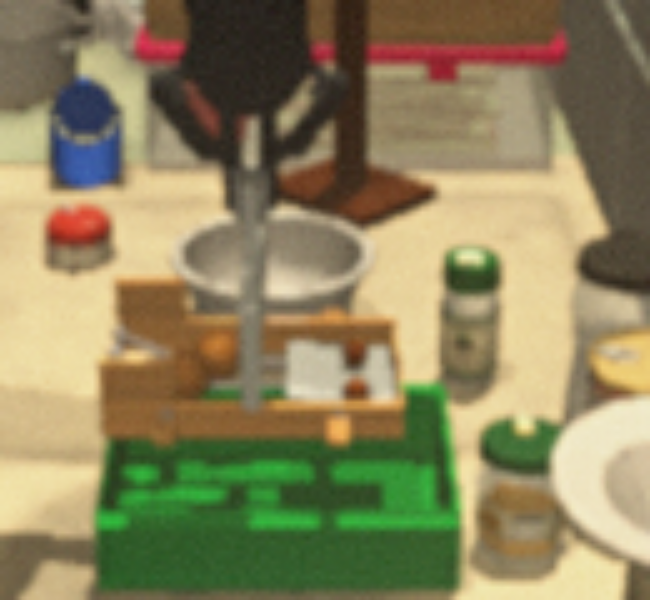

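send_rows([
  [0.6, [0, 0.6, 0], 0],
  [0.6, [0, 1.3, 0], 0],
  [0.6, [0, 1.8, 0], 0],
  [0.6, [0, 1.9, 0], 0],
  [0.6, [0, 1.9, 0], 0],
  [0.6, [0, 1.5, 0], 0],
  [0.6, [0, 0.8, 0], 0],
  [0.6, [0, 0.3, 0], 0],
  [0.6, [0, 0, 0], 0],
])

```text
t: 36.83
tool_pos: [0.6524, -0.0709, 0.2327]
tool_rot: [2.255, 2.187, 0.016]
contact_force: [-0.6, -0.3, -4.3]
opening: 0.0089
grip_force: 79.0
```

send_rows([
  [0.6, [0, -0.5, 0], 0],
  [0.6, [0, -1.2, 0], 0],
  [0.6, [0, -2, 0], 0],
  [0.6, [0, -2.8, 0], 0],
  [0.6, [0, -3.6, 0], 0],
  [0.6, [0, 0, 0], 0],
  [0.6, [0, 0, 0], 0],
  [0.6, [0, 0, 0], 0],
  [0.6, [0, 0, 0], 0],
])

```text
t: 37.95
tool_pos: [0.5521, -0.0679, 0.232]
tool_rot: [2.254, 2.186, 0.016]
contact_force: [0.8, -0.2, -3.9]
opening: 0.0087
grip_force: 79.0
```

```bash
python3 - <<'E'
from h import *
for n in("side",): i=snap(n,n+"6")
a=cv2.resize(load("side6")["frame"][140:260,190:320,::-1],(650,600))
cv2.imwrite("pics/s6.png",a)
E
```

```text
(no output)
```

View pics/s6.png

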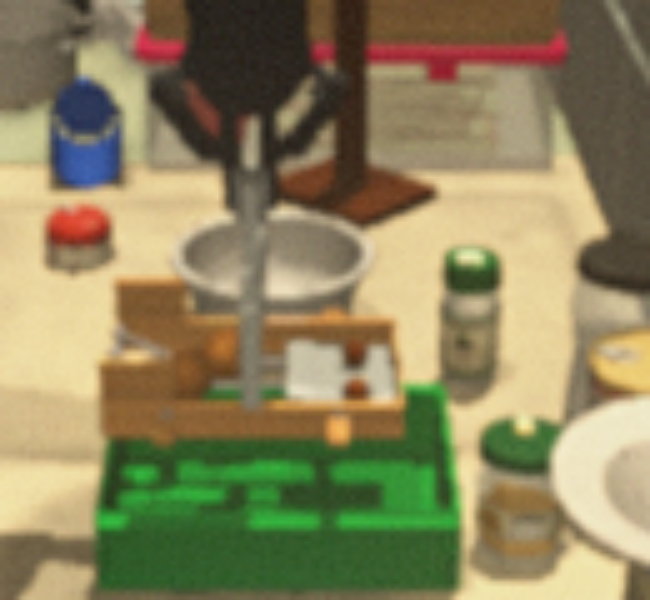

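send_rows([
  [0.6, [0, 0.2, 0], 0],
  [0.6, [0, 0.4, 0], 0],
  [0.6, [0, 0.6, 0], 0],
  [0.6, [0, 0.8, 0], 0],
  [0.6, [0, 1, 0], 0],
  [0.6, [0, 1.1, 0], 0],
  [0.6, [0, 1.2, 0], 0],
  [0.6, [0, 1.2, 0], 0],
])

```text
t: 39.0
tool_pos: [0.6175, -0.0698, 0.2324]
tool_rot: [2.255, 2.186, 0.016]
contact_force: [-0.3, -0.3, -3.7]
opening: 0.0086
grip_force: 79.0
```

send_rows([
  [0.6, [0, 1.2, 0], 0],
  [0.6, [0, 1.2, 0], 0],
  [0.6, [0, 1, 0], 0],
  [0.6, [0, 0.8, 0], 0],
  [0.6, [0, 0.6, 0], 0],
  [0.6, [0, 0.4, 0], 0],
  [0.6, [0, 0.2, 0], 0],
  [0.6, [0, 0, 0], 0],
])

```text
t: 40.0
tool_pos: [0.6705, -0.0714, 0.2329]
tool_rot: [2.255, 2.186, 0.016]
contact_force: [0.1, 0.2, -3.9]
opening: 0.0088
grip_force: 79.0
```

```bash
cat > nuts.py <<'E'
from h import *; import sys
o=ctrl.get_obs();p=o['tool_pos']
i=snap("side","sx") if len(sys.argv)<2 else load(sys.argv[1])
if len(sys.argv)>2: p=np.array([float(sys.argv[2]),-.07,.232])
f=i["frame"].astype(int);hsv=cv2.cvtColor(i["frame"],cv2.COLOR_RGB2HSV).astype(int)
m=(f[...,0]-f[...,2]>35)&(f[...,0]<150)&(f[...,0]>60)&(f[...,1]<f[...,0]*.62)
m[:150]=0;m[270:]=0;m[:,:190]=0;m[:,330:]=0
for c,a,bb in blobs(m,8):
    w=plane(i,*c,p[2]-.130+.018);print("px",c.round(1),a,"col",f[int(c[1]),int(c[0])],"sieve mm",((w-p)*1000).round(0)[:2]+[0,0])
E
python3 nuts.py side6 .552; echo; python3 nuts.py
```

```text
px [223.1 151.6] 10 col [159  46  57] sieve mm [-78. 624.]
px [277.7 153.2] 23 col [148  33  48] sieve mm [181. 592.]
px [298.3 151.8] 12 col [160  38  51] sieve mm [281. 608.]
px [230.7 162.4] 27 col [117  63  51] sieve mm [-39. 477.]
px [251.6 175.9] 49 col [114  64  37] sieve mm [ 49. 320.]
px [265.8 178.9] 88 col [115  67  39] sieve mm [105. 287.]
px [205.2 187.4] 20 col [166  54  37] sieve mm [-133.  213.]
px [260.7 209.6] 9 col [122  66  32] sieve mm [70. 23.]

px [233.6 158.7] 194 col [128  73  57] sieve mm [-145.  524.]
px [295.8 151.8] 20 col [161  36  53] sieve mm [150. 607.]
px [251.3 176.2] 57 col [118  66  37] sieve mm [-71. 316.]
px [264.8 178.8] 80 col [115  67  38] sieve mm [-18. 287.]
px [205.3 187.4] 16 col [168  53  39] sieve mm [-251.  211.]
px [300.2 209.7] 12 col [134  72  35] sieve mm [87. 17.]
```

send_rows([
  [0.6, [0, -0.4, 0], 0],
  [0.6, [0, -1, -0.5], 0],
  [0.6, [0, -1.5, -1], 0],
  [0.6, [0, -1.8, -2], 0],
  [0.6, [0, -1.8, -3], 0],
  [0.6, [0, -1.5, -3], 0],
  [0.6, [0, -1, -3], 0],
  [0.6, [0, -0.5, -3], 0],
  [0.6, [0, -0.2, -3], 3],
  [0.6, [0, 0, -3], 6],
])

```text
t: 41.3
tool_pos: [0.5708, -0.0697, 0.4488]
tool_rot: [2.422, 1.999, 0.017]
contact_force: [0.4, 0.1, -3.8]
opening: 0.0088
grip_force: 79.0
```

send_rows([
  [0.6, [0, 0, -3], 10],
  [0.6, [0, 0, -3], 10],
  [0.6, [0, 0, -3], 10],
  [0.6, [0, 0, -3], 10],
  [0.6, [0, 0, -3], 10],
  [0.6, [0, 0, -3], 10],
  [0.6, [0, 0, -3], 10],
  [0.6, [0, 0, -3], 10],
  [0.6, [0, 0, -3], 10],
  [0.6, [0, 0, -3], 10],
])

```text
t: 42.55
tool_pos: [0.568, -0.0716, 0.7491]
tool_rot: [-3.081, 0.574, -0.013]
contact_force: [0.2, -0.8, -3.1]
opening: 0.0087
grip_force: 79.0
```

send_rows([
  [0.6, [0, 0, -2], 10],
  [0.6, [0, 0, -2], 10],
  [0.6, [0, 0, -2], 10],
  [0.6, [0, 0, -2], 10],
  [0.6, [0, 0, -2], 10],
  [0.6, [0, 0, -1], 10],
  [0.6, [0, 0, 0], 6],
  [0.6, [0, 0, 0], 3],
  [0.6, [0, 0, 0], 0],
])

```text
t: 43.68
tool_pos: [0.5617, -0.0715, 0.8375]
tool_rot: [-2.21, 2.2, -0.033]
contact_force: [0.1, -0.1, -3.8]
opening: 0.0086
grip_force: 79.9
```

```bash
python3 go.py .57 -.068 .83
```

```text
to [ 0.57  -0.068  0.83 ] shift cm [-0.35 -0.81  0.77] rows>= 0.18870275991556124
pos [ 0.5617 -0.0715  0.8375] yaw tool y -179.74 tilt z [ 0.031  0.001 -1.   ] t 43.675 q [-0.26  0.44  0.06  0.02  2.62  2.89]
```

send_rows([
  [0.6, [0, 0, -2], 0],
  [0.6, [0, 0, -4], 0],
  [0.6, [0, 0, -5], 0],
  [0.6, [0, 0, -5], 0],
  [0.6, [0, 0, -5], 0],
  [0.6, [0, 0, -5], 0],
  [0.6, [0, 0, -5], 0],
  [0.6, [0, 0, -5], 0],
  [0.6, [0, 0, -3], 0],
  [0.6, [0, 0, 0], 0],
])

```text
t: 44.92
tool_pos: [0.4275, -0.0528, 0.942]
tool_rot: [-2.115, 2.109, -0.299]
contact_force: [0.1, 0.5, -2.6]
opening: 0.0088
grip_force: 79.9
```

```bash
python3 go.py .57 -.068 .83
```

```text
to [ 0.57  -0.068  0.83 ] shift cm [  1.02 -11.17  14.32] rows>= 2.934068801016703
pos [ 0.4275 -0.0528  0.942 ] yaw tool y -179.52 tilt z [ 0.238 -0.041 -0.97 ] t 44.925 q [-0.32  0.22  0.06  0.07  2.62  2.88]
```

send_rows([
  [0.6, [0, 0, -3], 0],
  [0.6, [0, 0, -5], 0],
  [0.6, [0, 0, -5], 0],
  [0.6, [0, 0, -5], 0],
  [0.6, [0, 0, -4], 0],
  [0.6, [0, 0, 0], 0],
])

```text
t: 45.68
tool_pos: [0.3435, -0.0375, 0.9884]
tool_rot: [-2.055, 2.051, -0.446]
contact_force: [-0.3, 0.1, -3.8]
opening: 0.0087
grip_force: 79.9
```

```bash
python3 go.py .57 -.068 .83
```

```text
to [ 0.57  -0.068  0.83 ] shift cm [  1.72 -15.59  22.96] rows>= 4.48421556612877
pos [ 0.3435 -0.0375  0.9884] yaw tool y -179.12 tilt z [ 0.352 -0.068 -0.934] t 45.675 q [-0.38  0.1   0.06  0.14  2.62  2.89]
```

```bash
python3 go.py .50 -.059 .45 .539 -.059 .246
```

```text
to [ 0.5   -0.059  0.45 ] shift cm [-1.7   4.31 55.91] rows>= 9.049325137410804
to [ 0.539 -0.059  0.246] shift cm [-1.44  3.52 20.42] rows>= 3.3499110833556727
pos [ 0.3435 -0.0375  0.9884] yaw tool y -179.12 tilt z [ 0.352 -0.068 -0.934] t 45.675 q [-0.38  0.1   0.06  0.14  2.62  2.89]
```

send_rows([
  [0.6, [0, 0, 2], 0],
  [0.6, [-0.1, 0.4, 4], 0],
  [0.6, [-0.2, 0.5, 6], 0],
  [0.6, [-0.2, 0.5, 6], 0],
  [0.6, [-0.2, 0.5, 6], 0],
  [0.6, [-0.2, 0.5, 6], 0],
  [0.6, [-0.2, 0.5, 6], 0],
  [0.6, [-0.2, 0.5, 6], 0],
  [0.6, [-0.2, 0.5, 5], 0],
  [0.6, [-0.2, 0.4, 4], 0],
])

```text
t: 46.92
tool_pos: [0.4841, -0.0559, 0.4887]
tool_rot: [-2.06, 2.055, -0.433]
contact_force: [0.3, 0.0, -4.0]
opening: 0.0086
grip_force: 79.9
```

send_rows([
  [0.6, [0, 0, 2], 0],
  [0.6, [0, 0, 1], 0],
  [0.6, [0, 0, 0], 0],
])

```text
t: 47.3
tool_pos: [0.4944, -0.0579, 0.4663]
tool_rot: [-2.057, 2.052, -0.44]
contact_force: [-0.1, -0.8, -2.9]
opening: 0.0089
grip_force: 79.9
```

```bash
python3 go.py .539 -.059 .246;python3 - <<'E'
from h import *
i=snap("side","side7")
cv2.imwrite("pics/s7.png",cv2.resize(i["frame"][40:280,140:380,::-1],(600,600)))
E
```

```text
to [ 0.539 -0.059  0.246] shift cm [-1.41  3.49 22.16] rows>= 3.625290428469599
pos [ 0.4944 -0.0579  0.4663] yaw tool y -179.13 tilt z [ 0.348 -0.066 -0.935] t 47.3 q [-0.29 -0.52  1.74  0.03  1.56  2.86]
```

View pics/s7.png

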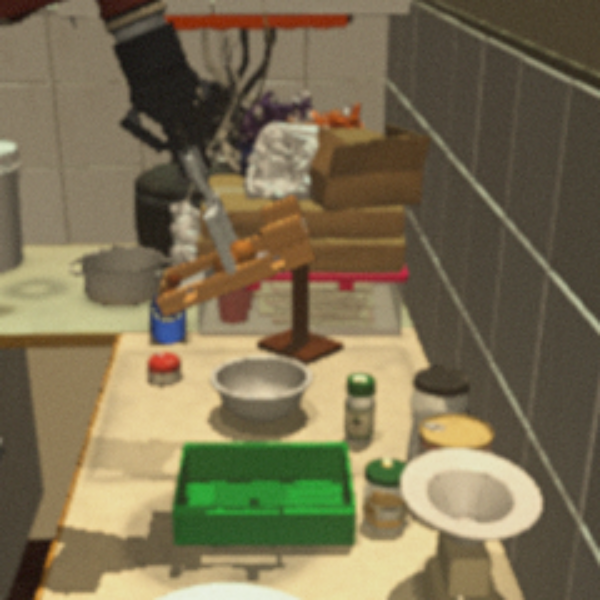

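send_rows([
  [0.6, [-0.2, 0.4, 2], 0],
  [0.6, [-0.3, 0.6, 4], 0],
  [0.6, [-0.3, 0.7, 4.5], 0],
  [0.6, [-0.3, 0.7, 4.5], 0],
  [0.6, [-0.2, 0.6, 4], 0],
  [0.6, [-0.1, 0.5, 2], 0],
  [0.6, [0, 0, 1.1], 0],
  [0.6, [0, 0, 0], 0],
])

```text
t: 48.35
tool_pos: [0.5383, -0.0589, 0.2454]
tool_rot: [-2.058, 2.053, -0.439]
contact_force: [0.2, -0.8, -3.0]
opening: 0.0084
grip_force: 79.9
```

```bash
python3 go.py .539 -.059 .246
```

```text
to [ 0.539 -0.059  0.246] shift cm [ 0.02 -0.09 -0.03] rows>= 0.014844367122021555
pos [ 0.5383 -0.0589  0.2454] yaw tool y -179.13 tilt z [ 0.347 -0.066 -0.936] t 48.35 q [-0.26 -0.41  2.02  0.03  1.17  2.87]
```

send_rows([
  [0.6, [0, 0, 0], -4],
  [0.6, [0, 0, 0], -8],
  [0.6, [0, 0, 0], -8],
  [0.6, [0, 0, 0], -8],
  [0.6, [0, 0, 0], -8],
  [0.6, [0, 0, 0], -8],
  [0.6, [0, 0, 0], -8],
  [0.6, [0, 0, 0], -8],
  [0.6, [0, 0, 0], -8],
  [0.6, [0, 0, 0], -8],
])

```text
t: 49.6
tool_pos: [0.5392, -0.0591, 0.2484]
tool_rot: [3.043, -0.363, 0.565]
contact_force: [-0.1, 0.0, -4.0]
opening: 0.0085
grip_force: 79.9
```

send_rows([
  [0.6, [0, 0, 0], -8],
  [0.6, [0, 0, 0], -8],
  [0.6, [0, 0, 0], -8],
  [0.6, [0, 0, 0], -8],
  [0.6, [0, 0, 0], -8],
  [0.6, [0, 0, 0], -8],
  [0.6, [0, 0, 0], -8],
  [0.6, [0, 0, 0], -7],
  [0.6, [0, 0, 0], -7],
  [0.6, [0, 0, 0], -7],
])

```text
t: 50.85
tool_pos: [0.5393, -0.0591, 0.2485]
tool_rot: [2.441, 1.507, 0.391]
contact_force: [-0.4, -0.1, -3.7]
opening: 0.0087
grip_force: 79.9
```

send_rows([
  [0.6, [0, 0, 0], -6],
  [0.6, [0, 0, 0], -6],
  [0.6, [0, 0, 0], -4],
  [0.6, [0, 0, 0], 0],
  [0.6, [0, 0, 0], 0],
  [0.6, [0, 0, 0], 0],
  [0.6, [0, 0, 0], 0],
  [0.6, [0, 0, 0], 0],
])

```text
t: 51.85
tool_pos: [0.5383, -0.0589, 0.2459]
tool_rot: [2.193, 1.812, 0.332]
contact_force: [0.2, -0.6, -4.0]
opening: 0.009
grip_force: 79.9
```

```bash
python3 go.py .539 -.059 .246;python3 - <<'E'
from h import *
i=snap("side","side8");snap("top","top8")
a=cv2.resize(i["frame"][130:270,190:320,::-1],(520,560));b=cv2.resize(load("top8")["frame"][150:250,240:320,::-1],(280,350))
c=np.zeros((560,800,3),np.uint8);c[:,:520]=a;c[:350,520:]=b
cv2.imwrite("pics/s8.png",c)
E
```

```text
to [ 0.539 -0.059  0.246] shift cm [0.   0.07 0.02] rows>= 0.011147431749172989
pos [ 0.5383 -0.0589  0.2459] yaw tool y -10.88 tilt z [ 0.348 -0.066 -0.935] t 51.85 q [-0.26 -0.41  2.02  0.03  1.17 -0.08]
```

View pics/s8.png

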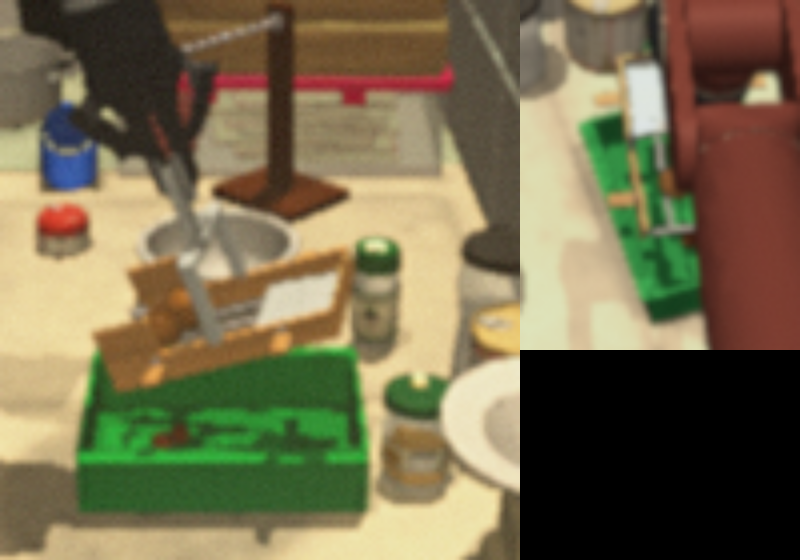

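```bash
python3 - <<'E'
from h import *
np.set_printoptions(precision=3,suppress=True)
for n in("side0","top0"):
    P=cloud(load(n)).reshape(-1,3);P=P[np.isfinite(P[:,2])]
    for lab,k in dict(wall=(P[:,2]>.4)&(P[:,0]>.6)&(abs(P[:,1]-.3)<.2),left=(P[:,2]>.55)&(P[:,1]>.45)&(P[:,1]<1.4)&(P[:,0]<.7)&(P[:,0]>-.1)).items():
        Q=P[k];print(n,lab,len(Q),np.percentile(Q,[1,10,50,99],axis=0) if len(Q) else '')
a,b=load("top8"),load("side8")
for n,i in(("top",a),("side",b)):
    P=cloud(i);f=i["frame"].astype(int);hs=cv2.cvtColor(i["frame"],cv2.COLOR_RGB2HSV)
    k=(P[...,2]>.045)&(P[...,2]<.085)&(abs(P[...,0]-.60)<.12)&(abs(P[...,1]-.17)<.12)&(hs[...,1]<60)
    print(n,"bowl",k.sum(),P[k].min(0),P[k].max(0),cv2.minEnclosingCircle((P[k][:,:2]*1000).astype(np.float32)))
    k=(P[...,2]>.09)&(P[...,2]<.115)&(abs(P[...,0]-.69)<.08)&(abs(P[...,1]-.16)<.1)
    if k.sum():print("spice",P[k].min(0),P[k].max(0))
    g=(f[...,0]>f[...,1]+60)&(f[...,0]>f[...,2]+60)&(abs(P[...,0]-.39)<.06)&(abs(P[...,1]-.36)<.06)
    if g.sum():print("timer",np.median(P[g],0))
    # hazels in box
    m=(f[...,0]>f[...,1]+15)&(P[...,2]<.045)&(P[...,2]>-.01)&(abs(P[...,0]-.568)<.11)&(abs(P[...,1]+.074)<.078)
    for c,ar,bb in blobs(m,3): print("haz",c,ar,bb,P[int(c[1]),int(c[0])])
E
```

```text
side0 wall 2512 [[0.881 0.103 0.404]
 [0.882 0.129 0.443]
 [0.887 0.263 0.599]
 [0.893 0.493 0.761]]
side0 left 7006 [[-0.092  0.836  0.553]
 [-0.014  0.862  0.576]
 [ 0.348  0.872  0.668]
 [ 0.692  1.213  0.774]]
top0 wall 14705 [[0.874 0.105 0.406]
 [0.878 0.149 0.457]
 [0.886 0.322 0.635]
 [0.895 0.497 0.827]]
top0 left 1869 [[0.046 0.451 0.55 ]
 [0.059 0.461 0.552]
 [0.092 0.502 0.557]
 [0.192 0.627 0.578]]
top bowl 470 [0.481 0.116 0.045] [0.712 0.29  0.082] ((604.0807495117188, 198.11065673828125), 134.81961059570312)
spice [0.691 0.116 0.09 ] [0.746 0.16  0.113]
timer [0.388 0.374 0.04 ]
haz [287.833 218.   ] 6 [287 217   3   3] [ 0.526 -0.05   0.021]
side bowl 35 [0.491 0.143 0.047] [0.647 0.288 0.075] ((569.2301025390625, 219.6001434326172), 80.16708374023438)
spice [0.702 0.104 0.09 ] [0.745 0.154 0.109]
timer [0.398 0.355 0.037]
haz [232.5 239.1] 20 [229 237   7   5] [ 0.523 -0.072  0.019]
```

send_rows([
  [0.6, [0, 0, -0.5], 4],
  [0.6, [0, 0, -1], 8],
  [0.6, [0, 0, -2], 8],
  [0.6, [0, 0, -2], 9],
  [0.6, [0, 0, -2], 9],
  [0.6, [0, 0, -2], 9],
  [0.6, [0, 0, -2], 9],
  [0.6, [0, 0, -2], 9],
  [0.6, [0, 0, -2], 9],
  [0.6, [0, 0, -2], 9],
])

```text
t: 53.2
tool_pos: [0.4772, -0.0473, 0.4103]
tool_rot: [3.036, -0.11, 0.55]
contact_force: [0.6, -0.2, -4.1]
opening: 0.009
grip_force: 80.0
```

send_rows([
  [0.6, [0, 0, -2], 9],
  [0.6, [0, 0, -3], 9],
  [0.6, [0, 0, -3], 9],
  [0.6, [0, 0, -3], 9],
  [0.6, [0, 0, -3], 9],
  [0.6, [0, 0, -3], 9],
  [0.6, [0, 0, -3], 9],
  [0.6, [0, 0, -3], 9],
  [0.6, [0, 0, -3], 8],
  [0.6, [0, 0, -3], 5],
])

```text
t: 54.45
tool_pos: [0.376, -0.028, 0.6822]
tool_rot: [-2.073, 2.039, -0.443]
contact_force: [0.0, 0.2, -2.8]
opening: 0.0089
grip_force: 79.9
```

```bash
python3 go.py .3435 -.0375 .988; python3 - <<'E'
from h import *
np.set_printoptions(precision=3,suppress=True)
i=snap("side","side9");j=snap("top","top9")
for n,i in(("top",j),("side",i)):
    P=cloud(i);f=i["frame"].astype(int)
    m=(f[...,0]>f[...,1]+10)&(P[...,2]<.045)&(P[...,2]>-.01)&(abs(P[...,0]-.568)<.11)&(abs(P[...,1]+.074)<.078)
    for c,ar,bb in blobs(m,3): print("haz",n,c,ar,bb,P[int(c[1]),int(c[0])])
a=cv2.resize(load("side9")["frame"][80:250,170:330,::-1],(480,510));b=cv2.resize(load("top9")["frame"][120:290,60:330,::-1],(320,201))
c=np.zeros((510,800,3),np.uint8);c[:,:480]=a;c[:201,480:]=b
cv2.imwrite("pics/s9.png",c)
E
```

```text
to [ 0.3435 -0.0375  0.988 ] shift cm [  3.14  -7.56 -29.66] rows>= 4.962486248294855
pos [ 0.376  -0.028   0.6822] yaw tool y -178.25 tilt z [ 0.349 -0.066 -0.935] t 54.45 q [-0.3  -0.59  1.4   0.04  1.97  2.85]
haz top [290.19  219.095] 21 [287 217   8   5] [ 0.518 -0.06   0.021]
haz side [232.448 238.69 ] 29 [229 236   8   6] [ 0.522 -0.065  0.019]
```

View pics/s9.png

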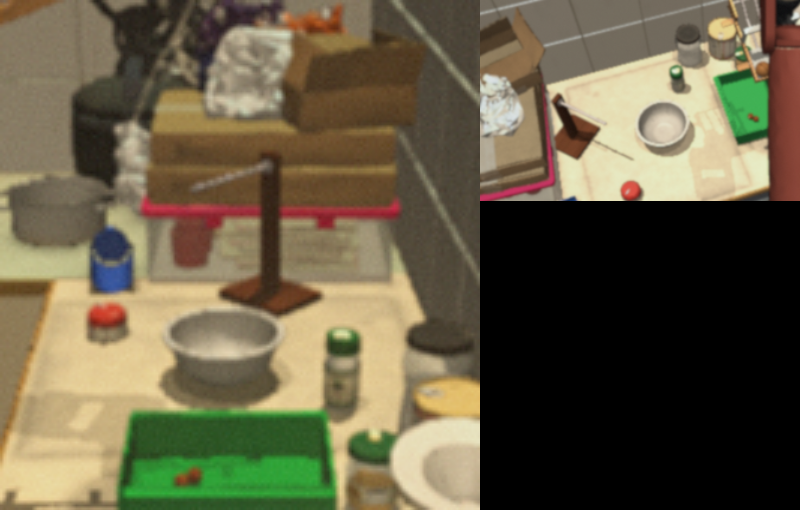

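send_rows([
  [0.6, [0, 0, -4], 0],
  [0.6, [0, 0, -5], 0],
  [0.6, [0, 0, -5], 0],
  [0.6, [0, 0, -5], 0],
  [0.6, [0, 0, -5], 0],
  [0.6, [0, 0, -5], 0],
  [0.6, [0, 0, -5], 0],
  [0.6, [0, 0, -5], 0],
  [0.6, [0, 0, -5], 0],
  [0.6, [0, 0, -5], 0],
])

```text
t: 55.8
tool_pos: [0.2204, 0.0141, 1.014]
tool_rot: [-2.026, 1.991, -0.568]
contact_force: [-0.3, 0.4, -3.4]
opening: 0.0086
grip_force: 81.2
```

```bash
python3 go.py .3435 -.0375 .988
```

```text
to [ 0.3435 -0.0375  0.988 ] shift cm [ 4.78 -9.74  8.2 ] rows>= 2.1931751066101586
pos [0.2204 0.0141 1.014 ] yaw tool y -177.49 tilt z [ 0.437 -0.096 -0.894] t 55.8 q [-0.37 -0.13  0.19  0.14  2.62  2.89]
```

send_rows([
  [0.6, [0, -2, -1.6], 0],
  [0.6, [0, -4, -3], 0],
  [0.6, [0, -4, -3], 0],
  [0.6, [0, -4, -3], 0],
  [0.6, [0, -4, -3], 0],
  [0.6, [0, -2, -1.5], 0],
  [0.6, [0, 0, 0], 0],
])

```text
t: 56.68
tool_pos: [0.2637, 0.0142, 1.0205]
tool_rot: [-2.014, 1.969, -0.559]
contact_force: [0.6, -0.4, -3.0]
opening: 0.0087
grip_force: 81.3
```

```bash
python3 go.py .3435 -.0375 .988
```

```text
to [ 0.3435 -0.0375  0.988 ] shift cm [ 4.9  -5.45  6.88] rows>= 1.620910406920822
pos [0.2637 0.0142 1.0205] yaw tool y -177.41 tilt z [ 0.451 -0.075 -0.889] t 56.675 q [-0.3  -0.01  0.06  0.13  2.62  2.94]
```

send_rows([
  [0.6, [0, -1, -2], 0],
  [0.6, [0, -2, -4], 0],
  [0.6, [0, -2, -4], 0],
  [0.6, [0, -2, -4], 0],
  [0.6, [0, -2, -4], 0],
  [0.6, [0, -2, -4], 0],
  [0.6, [0, -1, -2], 0],
  [0.6, [0, 0, 0], 0],
])

```text
t: 57.68
tool_pos: [0.2144, 0.0227, 1.0385]
tool_rot: [-1.963, 1.914, -0.631]
contact_force: [-0.5, 0.2, -2.9]
opening: 0.0085
grip_force: 81.3
```

```bash
python3 go.py .3435 -.0375 .988
```

```text
to [ 0.3435 -0.0375  0.988 ] shift cm [ 5.59 -8.08 11.48] rows>= 2.4372703690939157
pos [0.2144 0.0227 1.0385] yaw tool y -176.91 tilt z [ 0.524 -0.072 -0.849] t 57.675 q [-0.61 -0.09  0.06  0.51  2.62  3.02]
```

```bash
python3 - <<'E'
from h import *
np.set_printoptions(precision=3,suppress=True)
for n in("top","side"):
  for s in("0","9"):
    i=load(n+s);P=cloud(i)
    k=(P[...,2]>.060)&(P[...,2]<.082)&(np.hypot(P[...,0]-.595,P[...,1]-.17)<.115)
    Q=P[k][:,:2]
    # algebraic circle fit with trimming
    for _ in range(6):
        A=np.c_[2*Q,np.ones(len(Q))];c=np.linalg.lstsq(A,(Q**2).sum(1),rcond=None)[0];r=np.sqrt(c[2]+c[0]**2+c[1]**2);e=abs(np.hypot(*(Q-c[:2]).T)-r);Q=Q[e<max(.004,np.percentile(e,90))]
    print(n,s,k.sum(),c[:2],r)
E
python3 go.py .5 .12 .6
```

```text
top 0 405 [0.563 0.182] 0.07843612269237145
top 9 270 [0.601 0.173] 0.09257452804727984
side 0 239 [0.569 0.174] 0.07853200371679409
side 9 133 [0.571 0.218] 0.07730924184796542
to [0.5  0.12 0.6 ] shift cm [-13.4   -1.88  51.48] rows>= 8.584556507051325
pos [0.2144 0.0227 1.0385] yaw tool y -176.91 tilt z [ 0.524 -0.072 -0.849] t 57.675 q [-0.61 -0.09  0.06  0.51  2.62  3.02]
```

```bash
cat > bowl.py <<'E'
from h import *
np.set_printoptions(precision=3,suppress=True)
for n in("top","side"):
    i=snap(n,n+"b");P=cloud(i);g=np.array([.571,.21])
    for _ in range(8):
        k=(P[...,2]>.060)&(P[...,2]<.080)&(abs(np.hypot(P[...,0]-g[0],P[...,1]-g[1])-.080)<(.03 if _<3 else .012))
        Q=P[k][:,:2];c=np.linalg.lstsq(np.c_[2*Q,np.ones(len(Q))],(Q**2).sum(1),rcond=None)[0];g=c[:2]
    print(n,k.sum(),g,np.sqrt(c[2]+g@g))
E
python3 bowl.py
```

```text
top 388 [0.564 0.229] 0.07861109210028668
side 237 [0.569 0.222] 0.0785801398470381
```

```bash
python3 go.py .45 .217 .75 .624 .217 .36 .624 .217 .255
```

```text
to [0.45  0.217 0.75 ] shift cm [-21.76  -5.88  35.38] rows>= 6.766000777233049
to [0.624 0.217 0.36 ] shift cm [-3.25  5.49 42.23] rows>= 6.887984380364223
to [0.624 0.217 0.255] shift cm [-0.89  5.47  8.92] rows>= 1.6935483870967736
pos [0.2155 0.0224 1.0383] yaw tool y -176.85 tilt z [ 0.523 -0.071 -0.849] t 57.775 q [-0.61 -0.09  0.06  0.51  2.62  3.02]
```

send_rows([
  [0.6, [-0.8, 0, 2], 0],
  [0.6, [-1.8, -0.4, 3.2], 0],
  [0.6, [-2.4, -0.7, 3.8], 0],
  [0.6, [-2.4, -0.7, 3.8], 0],
  [0.6, [-2.4, -0.7, 3.8], 0],
  [0.6, [-2.4, -0.7, 3.8], 0],
  [0.6, [-2.4, -0.7, 3.8], 0],
  [0.6, [-2.4, -0.7, 3.8], 0],
  [0.6, [-2.4, -0.7, 3.8], 0],
  [0.6, [-2.3, -0.5, 3.6], 0],
])

```text
t: 59.02
tool_pos: [0.4542, 0.1302, 0.763]
tool_rot: [-2.078, 1.814, -0.623]
contact_force: [-0.1, 0.3, -3.7]
opening: 0.0088
grip_force: 81.3
```

```bash
python3 go.py .624 .217 .36 .624 .217 .255
```

```text
to [0.624 0.217 0.36 ] shift cm [-11.58   4.51  42.81] rows>= 7.189915692376974
to [0.624 0.217 0.255] shift cm [-1.24  5.28  8.99] rows>= 1.6935483870967736
pos [0.4542 0.1302 0.763 ] yaw tool y -170.12 tilt z [ 0.514 -0.049 -0.856] t 59.025 q [ 0.22 -0.39  1.16 -0.16  1.84  3.13]
```

send_rows([
  [0.6, [0, 0, 0], -6],
  [0.6, [0, 0, 0], -8],
  [0.6, [0, 0, 0], -8],
  [0.6, [0, 0, 0], 0],
])

```text
t: 59.52
tool_pos: [0.4533, 0.1298, 0.7645]
tool_rot: [-2.444, 1.422, -0.715]
contact_force: [-0.1, -0.6, -4.2]
opening: 0.0087
grip_force: 81.3
```

```bash
python3 go.py .624 .217 .36 .624 .217 .255
```

```text
to [0.624 0.217 0.36 ] shift cm [-12.48  -0.12  42.99] rows>= 7.219972844709419
to [0.624 0.217 0.255] shift cm [-3.12  4.44  8.99] rows>= 1.6935483870967742
pos [0.4533 0.1298 0.7645] yaw tool y -146.1 tilt z [ 0.515 -0.049 -0.856] t 59.525 q [ 0.21 -0.39  1.16 -0.16  1.85  2.75]
```

send_rows([
  [0.6, [-0.6, 0, 2], 0],
  [0.6, [-1.2, 0, 4], 0],
  [0.6, [-1.5, 0, 5], 0],
  [0.6, [-1.6, 0, 5.5], 0],
  [0.6, [-1.6, 0, 5.5], 0],
  [0.6, [-1.6, 0, 5.5], 0],
  [0.6, [-1.5, 0, 5.5], 0],
  [0.6, [-1.3, 0, 5], 0],
  [0.6, [-1, 0, 3.5], 0],
  [0.6, [-0.6, -0.1, 1.5], 0],
])

```text
t: 60.78
tool_pos: [0.6233, 0.2165, 0.356]
tool_rot: [-2.447, 1.425, -0.711]
contact_force: [-0.5, -0.1, -4.3]
opening: 0.0086
grip_force: 81.3
```

```bash
python3 go.py .625 .22 .36 .625 .220 .255;python3 bowl.py
```

```text
to [0.625 0.22  0.36 ] shift cm [-0.11 -0.47 -0.27] rows>= 0.08936442934082763
to [0.625 0.22  0.255] shift cm [-3.11  4.4   9.01] rows>= 1.6935483870967738
pos [0.6233 0.2165 0.356 ] yaw tool y -146.2 tilt z [ 0.51  -0.05  -0.858] t 60.775 q [ 0.31 -0.2   1.72 -0.23  1.14  2.98]
top 310 [0.564 0.23 ] 0.07820796232926998
side 238 [0.57  0.222] 0.07844101799849346
```

send_rows([
  [0.6, [-0.6, 0.8, 1.6], 0],
  [0.6, [-0.9, 1.2, 2.5], 0],
  [0.6, [-0.9, 1.2, 2.5], 0],
  [0.6, [-0.6, 0.6, 1.6], 0],
  [0.6, [0, 0, 0], -4],
  [0.6, [0, 0, 0], -8],
  [0.6, [0, 0, 0], -8],
  [0.6, [0, 0, 0], -8],
  [0.6, [0, 0, 0], -8],
  [0.6, [0, 0, 0], -8],
])

```text
t: 62.12
tool_pos: [0.6262, 0.219, 0.2679]
tool_rot: [-2.97, 0.422, -0.842]
contact_force: [0.1, -0.3, -2.9]
opening: 0.0087
grip_force: 81.3
```

send_rows([
  [0.6, [0, 0, 0], -8],
  [0.6, [0, 0, 0], -8],
  [0.6, [0, 0, 0], -8],
  [0.6, [0, 0, 0], -8],
  [0.6, [0, 0, 0], -8],
  [0.6, [0, 0, 0], -8],
  [0.6, [0, 0, 0], -8],
  [0.6, [0, 0, 0], -8],
  [0.6, [0, 0, 0], -8],
  [0.6, [0, 0, 0], -8],
])

```text
t: 63.38
tool_pos: [0.6263, 0.219, 0.2679]
tool_rot: [2.33, 1.451, 0.614]
contact_force: [0.6, 0.3, -3.0]
opening: 0.0088
grip_force: 81.3
```

send_rows([
  [0.6, [0, 0, 0], -8],
  [0.6, [0, 0, 0], -5],
  [0.6, [0, 0, 0], 0],
  [0.6, [0, 0, 0], 0],
  [0.6, [0, 0, 0], 0],
])

```text
t: 64.0
tool_pos: [0.6258, 0.2188, 0.2667]
tool_rot: [2.129, 1.68, 0.549]
contact_force: [0.1, -0.5, -3.6]
opening: 0.0086
grip_force: 81.3
```

```bash
python3 go.py .625 .220 .255;python3 - <<'E'
from h import *
i=snap("side","side10");snap("top","top10")
a=cv2.resize(i["frame"][90:230,180:310,::-1],(446,480));b=cv2.resize(load("top10")["frame"][130:280,150:260,::-1],(352,480))
cv2.imwrite("pics/s10.png",np.hstack([a,b]))
E
```

```text
to [0.625 0.22  0.255] shift cm [ 0.01 -0.69  0.95] rows>= 0.190045470260076
pos [0.6258 0.2188 0.2667] yaw tool y -14.78 tilt z [ 0.517 -0.049 -0.855] t 64.0 q [ 0.31 -0.16  1.83 -0.25  0.98  0.63]
```

View pics/s10.png

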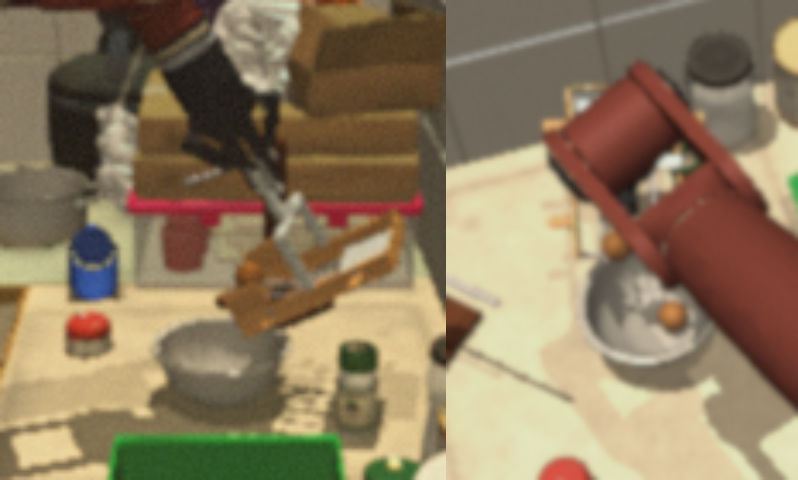

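send_rows([
  [0.6, [-0.7, 0, 0], -4],
  [0.6, [-0.8, 0, 0], -5],
  [0.6, [0, 0, 0], 0],
  [0.6, [0, -0.8, 0], 0],
  [0.6, [0, -1.6, 0], 0],
  [0.6, [0, 0, 0], 0],
  [0.6, [0, 1.6, 0], 0],
  [0.6, [0, 0, 0], 0],
  [0.6, [0, 0, 0], 0],
  [0.6, [0, 0, 0], 0],
])

```text
t: 65.35
tool_pos: [0.6162, 0.2045, 0.2612]
tool_rot: [1.974, 1.828, 0.501]
contact_force: [0.5, -1.2, -2.6]
opening: 0.0086
grip_force: 81.2
```

```bash
python3 go.py .625 .220 .255;cat > wal.py <<'E'
from h import *
np.set_printoptions(precision=3,suppress=True)
for n in("top","side"):
    i=snap(n,n+"w");P=cloud(i);f=i["frame"].astype(int)
    m=(f[...,0]-f[...,2]>45)&(f[...,0]-f[...,1]>25)&(f[...,1]-f[...,2]>12)&(P[...,2]<.30)&(P[...,2]>.01)&(P[...,0]>.45)&(P[...,0]<.8)&(P[...,1]>.1)&(P[...,1]<.36)
    for c,a,bb in blobs(m,8): print(n,c,a,bb,np.nanmedian(P[bb[1]:bb[1]+bb[3],bb[0]:bb[0]+bb[2]][m[bb[1]:bb[1]+bb[3],bb[0]:bb[0]+bb[2]]],axis=0))
E
python3 wal.py
```

```text
to [0.625 0.22  0.255] shift cm [1.62 0.33 0.91] rows>= 0.3047396459935221
pos [0.6162 0.2045 0.2612] yaw tool y -4.22 tilt z [ 0.516 -0.049 -0.855] t 65.35 q [ 0.29 -0.2   1.87 -0.24  0.97  0.45]
top [189.769 167.462] 13 [189 163   3  10] [0.744 0.254 0.205]
top [184.182 174.455] 11 [183 173   4   4] [0.728 0.281 0.19 ]
top [227.667 187.333] 12 [227 184   3   7] [0.645 0.142 0.155]
top [195.484 203.938] 64 [189 194  12  20] [0.629 0.268 0.139]
top [216.533 226.692] 107 [209 221  16  12] [0.57  0.216 0.031]
side [267.715 172.655] 766 [244 153  52  39] [0.652 0.143 0.157]
side [248.889 196.778] 9 [247 196   5   3] [0.589 0.228 0.035]
```

```bash
python3 - <<'E'
from h import *
a=cv2.resize(load("sidew")["frame"][110:230,190:310,::-1],(480,480));b=cv2.resize(load("topw")["frame"][160:250,170:240,::-1],(320,411))
c=np.zeros((480,800,3),np.uint8);c[:,:480]=a;c[:411,480:]=b
cv2.imwrite("pics/s11.png",c)
E
```

```text
(no output)
```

View pics/s11.png

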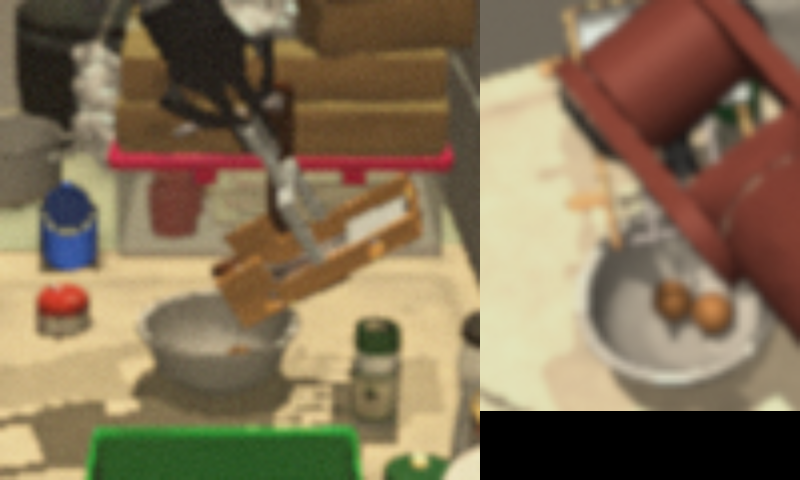

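```bash
python3 go.py .616 .2045 .40 .46 .06 .40 .46 .06 .27
```

```text
to [0.616  0.2045 0.4   ] shift cm [ -0.13   7.19 -11.88] rows>= 2.2398764915055915
to [0.46 0.06 0.4 ] shift cm [-15.64 -12.4   -7.34] rows>= 3.429695638802064
to [0.46 0.06 0.27] shift cm [ 0.12 -6.74 11.12] rows>= 2.096774193548387
pos [0.6161 0.2045 0.2611] yaw tool y -4.21 tilt z [ 0.516 -0.049 -0.855] t 65.45 q [ 0.29 -0.2   1.87 -0.24  0.97  0.45]
```

send_rows([
  [0.6, [0, 2.4, -4], 0],
  [0.6, [0, 2.4, -4], 0],
  [0.6, [0, 2.4, -4], 0],
  [0.6, [-3.9, -3.1, -1.8], 0],
  [0.6, [-3.9, -3.1, -1.8], 0],
  [0.6, [-3.9, -3.1, -1.8], 0],
  [0.6, [-3.9, -3.1, -1.9], 0],
  [0.6, [0, 0, 0], -8],
  [0.6, [0, 0, 0], -10],
  [0.6, [0, 0, 0], -10],
])

```text
t: 66.7
tool_pos: [0.4594, 0.0614, 0.401]
tool_rot: [1.438, 2.21, 0.342]
contact_force: [0.8, -0.2, -3.0]
opening: 0.0086
grip_force: 81.5
```

send_rows([
  [0.6, [0, 0, 0], -10],
  [0.6, [0, 0, 0], -10],
  [0.6, [0, 0, 0], -10],
  [0.6, [0, 0, 0], -10],
  [0.6, [0, 0, 0], -10],
  [0.6, [0, 0, 0], -6],
  [0.6, [0, 0, 0], 0],
])

```text
t: 67.58
tool_pos: [0.4596, 0.0617, 0.4008]
tool_rot: [0.237, 2.585, -0.003]
contact_force: [-0.3, 0.4, -2.5]
opening: 0.0086
grip_force: 81.6
```

```bash
python3 go.py .46 .06 .27 .40 .055 .27; python3 wal.py; python3 bowl.py
```

```text
to [0.46 0.06 0.27] shift cm [ 6.7  -0.75 11.21] rows>= 2.1105937068592078
to [0.4   0.055 0.27 ] shift cm [ 4.95 -1.51 -3.07] rows>= 0.9710963369993787
pos [0.4596 0.0617 0.4008] yaw tool y 80.26 tilt z [ 0.517 -0.049 -0.855] t 67.575 q [ 0.   -0.76  2.03 -0.05  1.34 -1.39]
top [245.98 209.38] 50 [242 205  11  11] [0.467 0.124 0.268]
top [215.795 226.492] 122 [207 221  18  12] [0.573 0.219 0.03 ]
side [223.953 146.541] 85 [217 141  17  14] [0.492 0.152 0.282]
side [249.333 197.067] 15 [247 196   6   3] [0.589 0.224 0.037]
top 395 [0.564 0.229] 0.07838476091616003
side 240 [0.569 0.222] 0.0786934650774198
```

send_rows([
  [0.6, [2.2, -0.2, 3.7], 0],
  [0.6, [2.2, -0.2, 3.7], 0],
  [0.6, [2.2, -0.2, 3.7], 0],
  [0.6, [2.5, -0.6, -1.5], 0],
  [0.6, [3.3, -0.6, -2], 0],
  [0.6, [3.3, -0.6, -2], 0],
  [0.6, [3.3, -0.6, -2], 0],
  [0.6, [3.3, -0.6, -2], 0],
  [0.6, [0, 0, 0], 0],
])

```text
t: 68.9
tool_pos: [0.363, 0.1022, 0.2818]
tool_rot: [0.249, 2.639, -0.046]
contact_force: [0.6, -0.3, -3.7]
opening: 0.0087
grip_force: 81.5
```

```bash
python3 go.py .30 .06 .24
```

```text
to [0.3  0.06 0.24] shift cm [ 6.71 -5.36  1.08] rows>= 1.3961057717964427
pos [0.363  0.1022 0.2818] yaw tool y 79.38 tilt z [ 0.466 -0.076 -0.882] t 68.9 q [ 0.2  -1.01  2.32 -0.17  1.37 -1.18]
```

send_rows([
  [0.6, [1.5, -2, -0.8], 0],
  [0.6, [2.6, -2, -1.4], 0],
  [0.6, [2.6, -2, -1.4], 0],
  [0.6, [2.6, -1, -1.3], 0],
  [0.6, [2.6, -0.5, -1.3], 0],
  [0.6, [2.6, -0.5, -1.2], 0],
  [0.6, [0, 0, 0], 0],
])

```text
t: 69.78
tool_pos: [0.309, 0.1277, 0.3027]
tool_rot: [0.279, 2.716, -0.13]
contact_force: [-0.4, 0.1, -3.9]
opening: 0.0089
grip_force: 81.5
```

```bash
python3 go.py .30 .03 .24
```

```text
to [0.3  0.03 0.24] shift cm [ 1.62 -9.41  6.67] rows>= 1.8786902021006384
pos [0.309  0.1277 0.3027] yaw tool y 77.66 tilt z [ 0.385 -0.131 -0.913] t 69.775 q [ 0.4  -1.01  2.27 -0.27  1.56 -1.01]
```

```bash
python3 go.py .40 .05 .30 .40 -.07 .28 .37 -.07 .28
```

```text
to [0.4  0.05 0.3 ] shift cm [-9.43 -5.63  4.78] rows>= 1.9313910107901915
to [ 0.4  -0.07  0.28] shift cm [ -1.3  -11.61   3.4 ] rows>= 1.9621814613865218
to [ 0.37 -0.07  0.28] shift cm [ 2.69 -0.64 -1.16] rows>= 0.48387096774193583
pos [0.309  0.1277 0.3027] yaw tool y 77.66 tilt z [ 0.385 -0.131 -0.913] t 69.775 q [ 0.4  -1.01  2.27 -0.27  1.56 -1.01]
```

send_rows([
  [0.6, [-4.7, -2.8, 2.4], 0],
  [0.6, [-4.7, -2.8, 2.4], 0],
  [0.6, [-0.6, -5, 1.5], 0],
  [0.6, [-0.6, -5, 1.5], 0],
  [0.6, [-0.2, -3, 0.6], 0],
  [0.6, [0, 0, 0], 0],
])

```text
t: 70.53
tool_pos: [0.3973, -0.088, 0.2772]
tool_rot: [0.292, 2.718, -0.135]
contact_force: [0.3, 0.9, -3.5]
opening: 0.009
grip_force: 81.6
```

```bash
python3 go.py .352 -.064 .28
```

```text
to [ 0.352 -0.064  0.28 ] shift cm [ 4.39  1.31 -2.31] rows>= 0.8276342621297498
pos [ 0.3973 -0.088   0.2772] yaw tool y 77.11 tilt z [ 0.381 -0.136 -0.914] t 70.525 q [-0.42 -0.89  2.26  0.03  1.35 -1.78]
```

send_rows([
  [0.6, [2.2, 0.6, -1.1], 0],
  [0.6, [2.2, 0.6, -1.1], 0],
  [0.6, [2.2, 0.6, -1.1], 0],
  [0.6, [2.2, 0.6, -1.0], 0],
  [0.6, [2.2, 0.6, -1.0], 0],
  [0.6, [2.2, 0.6, -1.0], 0],
  [0.6, [0, 0, 0], 0],
])

```text
t: 71.4
tool_pos: [0.3511, -0.0177, 0.2956]
tool_rot: [0.289, 2.776, -0.142]
contact_force: [0.7, -0.4, -2.7]
opening: 0.0084
grip_force: 81.6
```

```bash
python3 go.py .30 -.05 .28
```

```text
to [ 0.3  -0.05  0.28] shift cm [ 4.65 -4.16  0.22] rows>= 1.0073912386374713
pos [ 0.3511 -0.0177  0.2956] yaw tool y 77.46 tilt z [ 0.328 -0.133 -0.935] t 71.4 q [-0.21 -1.01  2.28 -0.06  1.52 -1.58]
```

send_rows([
  [0.6, [0, -4, 0], 0],
  [0.6, [0, -4, 0], 0],
  [0.6, [2, -2, -0.7], 0],
  [0.6, [2.2, -1.2, -0.7], 0],
  [0.6, [2.2, -1.2, -0.7], 0],
  [0.6, [2.2, -1.2, -0.7], 0],
  [0.6, [2.2, -1.2, -0.7], 0],
  [0.6, [0, 0, 0], 0],
])

```text
t: 72.4
tool_pos: [0.2869, -0.1745, 0.3177]
tool_rot: [0.306, 2.839, -0.12]
contact_force: [0.1, 0.4, -3.9]
opening: 0.009
grip_force: 81.6
```

```bash
python3 go.py .30 -.05 .28
```

```text
to [ 0.3  -0.05  0.28] shift cm [ 2.3  12.61  2.57] rows>= 2.109198841909203
pos [ 0.2869 -0.1745  0.3177] yaw tool y 77.27 tilt z [ 0.27  -0.112 -0.956] t 72.4 q [-0.89 -1.01  2.23  0.14  1.66 -2.22]
```

send_rows([
  [0.6, [0, 4, 0], 0],
  [0.6, [0.5, 4, 0], 0],
  [0.6, [2.2, 0, -0.6], 0],
  [0.6, [2.2, -0.5, -0.6], 0],
  [0.6, [2.2, -0.5, -0.6], 0],
  [0.6, [2.2, -0.5, -0.6], 0],
  [0.6, [2.2, -0.5, -0.6], 0],
  [0.6, [0, 0, 0], 0],
])

```text
t: 73.4
tool_pos: [0.2829, -0.1275, 0.3373]
tool_rot: [0.316, 2.916, -0.093]
contact_force: [-0.3, -0.9, -2.3]
opening: 0.0086
grip_force: 81.6
```

```bash
python3 go.py .30 -.05 .28
```

```text
to [ 0.3  -0.05  0.28] shift cm [1.17 8.16 5.28] rows>= 1.5786293583007256
pos [ 0.2829 -0.1275  0.3373] yaw tool y 77.37 tilt z [ 0.198 -0.084 -0.977] t 73.4 q [-0.73 -1.01  2.19  0.07  1.76 -2.06]
```

send_rows([
  [0.6, [0.5, 4, 0], 0],
  [0.6, [2.4, 1, -0.5], 0],
  [0.6, [2.6, 0, -0.5], 0],
  [0.6, [2.6, 0, -0.4], 0],
  [0.6, [2.6, 0, -0.4], 0],
  [0.6, [2.6, 0, -0.3], 0],
  [0.6, [2.6, 0, -0.3], 0],
  [0.6, [0, 0, 0], 0],
])

```text
t: 74.4
tool_pos: [0.2639, -0.073, 0.3664]
tool_rot: [0.323, 3.013, -0.075]
contact_force: [0.5, 0.6, -3.0]
opening: 0.0087
grip_force: 81.6
```

```bash
python3 go.py .30 -.05 .28
```

```text
to [ 0.3  -0.05  0.28] shift cm [-2.04  3.34  8.81] rows>= 1.554927178444747
pos [ 0.2639 -0.073   0.3664] yaw tool y 77.62 tilt z [ 0.104 -0.061 -0.993] t 74.4 q [-0.55 -1.01  2.13  0.    1.9  -1.9 ]
```

send_rows([
  [0.6, [2.2, 1.6, -0.3], 0],
  [0.6, [2.4, 1.6, -0.2], 0],
  [0.6, [2.4, 1.6, -0.2], 0],
  [0.6, [2.4, 1.4, -0.1], 0],
  [0.6, [2.0, 1.2, 0], 0],
  [0.6, [0, 0, 0], 0],
])

```text
t: 75.15
tool_pos: [0.245, 0.0237, 0.3849]
tool_rot: [0.326, 3.07, -0.083]
contact_force: [-0.5, -0.6, -2.7]
opening: 0.0086
grip_force: 81.5
```

```bash
python3 go.py .30 -.05 .28
```

```text
to [ 0.3  -0.05  0.28] shift cm [-6.3  -5.53 11.15] rows>= 2.2497511103702044
pos [0.245  0.0237 0.3849] yaw tool y 77.81 tilt z [ 0.047 -0.059 -0.997] t 75.15 q [-0.15 -1.01  2.1  -0.06  2.   -1.53]
```

```bash
python3 - <<'E'
from h import *
a=load("side9")["frame"][115:165,225:285,::-1];b=load("top9")["frame"][195:245,110:180,::-1]
a=cv2.resize(a,None,fx=6.6,fy=6.6,interpolation=cv2.INTER_NEAREST);b=cv2.resize(b,None,fx=5.5,fy=5.5,interpolation=cv2.INTER_NEAREST)
c=np.zeros((340,800,3),np.uint8);c[:a.shape[0],:a.shape[1]]=a;c[:b.shape[0],400:400+b.shape[1]]=b
cv2.imwrite("pics/pin.png",c);print(a.shape,b.shape)
E
```

```text
(330, 396, 3) (275, 385, 3)
```

View pics/pin.png

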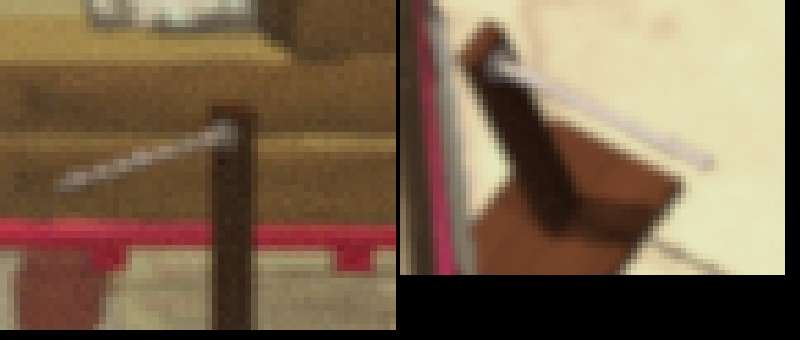

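```bash
python3 - <<'E'
from h import *
t,s=load("top9"),load("side9")
tip,e=tri(t,(165.6,224.1),s,(234.2,142.4));print(tip,e,plane(t,165.6,224.1,.22),plane(s,234.2,142.4,.22))
b,e=tri(t,(126,206.4),s,(259.4,134.3));print(b,e,plane(t,126,206.4,.22),plane(s,259.4,134.3,.22))
# mid points along the line in each view on plane z=.22
for k in(.25,.5,.75):
    print(plane(t,165.6+k*(126-165.6),224.1+k*(206.4-224.1),.22),plane(s,234.2+k*25.2,142.4-k*8.1,.22))
E
python3 go.py .35 .05 .40 -
```

```text
[0.52881232 0.38755625 0.21801317] 0.0035952258985537575 [0.52549267 0.38707363 0.22      ] [0.53035239 0.38468024 0.22      ]
[0.64244988 0.50197716 0.21748491] 0.004867329023627761 [0.63772802 0.50111604 0.22      ] [0.64421267 0.49868892 0.22      ]
[0.55302754 0.41505183 0.22      ] [0.55755465 0.41191796 0.22      ]
[0.58090735 0.44338052 0.22      ] [0.58557352 0.43997334 0.22      ]
[0.60913861 0.47206632 0.22      ] [0.61444631 0.46888376 0.22      ]Traceback (most recent call last):
  File "go.py", line 7, in <module>
    a=[float(x) for x in sys.argv[1:]]
       ~~~~~^^^
ValueError: could not convert string to float: '-'
```

```bash
python3 go.py .42 .15 .39 .607 .345 .39
```

```text
to [0.42 0.15 0.39] shift cm [-14.49  16.    -0.43] rows>= 3.4824036897954502
to [0.607 0.345 0.39 ] shift cm [-14.2   22.98  -0.27] rows>= 4.357645451545316
pos [0.245  0.0237 0.3849] yaw tool y 77.81 tilt z [ 0.047 -0.059 -0.997] t 75.15 q [-0.15 -1.01  2.1  -0.06  2.   -1.53]
```

send_rows([
  [0.6, [-2, 2.2, 0], 0],
  [0.6, [-3, 3.3, 0], 0],
  [0.6, [-3, 3.5, 0], 0],
  [0.6, [-3.2, 3.5, 0], 0],
  [0.6, [-3.2, 3.5, 0], 0],
  [0.6, [-3, 5, 0], 0],
  [0.6, [-3, 5, 0], 0],
  [0.6, [-3, 5, 0], 0],
  [0.6, [-3, 5, -0.3], 0],
  [0.6, [-2.3, 3, -0.4], 0],
])

```text
t: 76.4
tool_pos: [0.6105, 0.3437, 0.3868]
tool_rot: [0.331, 3.073, -0.085]
contact_force: [-0.1, -0.5, -3.9]
opening: 0.0087
grip_force: 81.5
```

send_rows([
  [0.6, [0, 0, 0], 6],
  [0.6, [0, 0, 0], 8],
  [0.6, [0, 0, 0], 8],
  [0.6, [0, 0, 0], 8],
  [0.6, [0, 0, 0], 3],
  [0.6, [0, 0, 0], 0],
])

```text
t: 77.15
tool_pos: [0.6092, 0.342, 0.3882]
tool_rot: [1.186, 2.839, -0.058]
contact_force: [-0.4, -0.0, -3.3]
opening: 0.0086
grip_force: 81.5
```

```bash
python3 go.py .607 .345 .28 .607 .345 .239; python3 - <<'E'
from h import *
np.set_printoptions(precision=4,suppress=True)
p=ctrl.get_obs()['tool_pos']
for n in("top","side"):
    i=snap(n,n+"11");P=cloud(i);f=i["frame"].astype(int);hs=cv2.cvtColor(i["frame"],cv2.COLOR_RGB2HSV)
    k=(np.hypot(P[...,0]-p[0],P[...,1]-p[1])<.14)&(P[...,2]>.15)&(P[...,2]<.40)
    for z0 in np.arange(.24,.40,.015):
        q=k&(P[...,2]>=z0)&(P[...,2]<z0+.015)
        if q.sum(): print(n,z0.round(3),q.sum(),(P[q].min(0)-p),(P[q].max(0)-p))
E
```

```text
to [0.607 0.345 0.28 ] shift cm [ 1.16  0.17 10.76] rows>= 1.7463027907338693
to [0.607 0.345 0.239] shift cm [0.3  0.04 4.09] rows>= 0.6612903225806457
pos [0.6092 0.342  0.3882] yaw tool y 44.64 tilt z [ 0.044 -0.06  -0.997] t 77.15 q [ 0.43  0.18  1.22 -0.07  1.73 -0.36]
top 0.24 18 [-0.0856 -0.0058 -0.1367] [ 0.0754  0.0952 -0.1332]
top 0.255 560 [-0.1128 -0.0461 -0.1327] [ 0.1061  0.1078 -0.1182]
top 0.27 298 [-0.1123 -0.0722 -0.1182] [ 0.1126  0.1084 -0.1034]
top 0.285 51 [-0.1117 -0.0696 -0.1032] [ 0.078   0.0815 -0.0884]
top 0.3 46 [-0.1121 -0.028  -0.0881] [-0.0392  0.0471 -0.0738]
top 0.315 10 [-0.1112 -0.0259 -0.073 ] [-0.0374  0.0482 -0.0613]
top 0.33 26 [-0.0494 -0.0147 -0.0559] [ 0.0078  0.0485 -0.0436]
top 0.345 94 [-0.0515 -0.0165 -0.043 ] [ 0.0104  0.0467 -0.0286]
top 0.36 21 [-0.0181 -0.0144 -0.0279] [ 0.0057  0.0205 -0.0136]
top 0.375 16 [-0.0214  0.001  -0.0113] [-0.0107  0.0214  0.0008]
top 0.39 15 [-0.0202 -0.0105  0.0051] [0.007  0.0223 0.0115]
side 0.24 1 [-0.0365  0.0341 -0.1333] [-0.0365  0.0341 -0.1333]
side 0.255 152 [-0.1066 -0.1233 -0.1329] [ 0.1183  0.1047 -0.1182]
side 0.27 306 [-0.1065 -0.1241 -0.1182] [ 0.1181  0.105  -0.1032]
side 0.285 123 [-0.1058 -0.1241 -0.1031] [ 0.1041  0.0471 -0.0882]
side 0.3 94 [-0.1056 -0.1194 -0.0881] [ 0.0511  0.0455 -0.0732]
side 0.315 36 [-0.0932 -0.1187 -0.073 ] [ 0.0508  0.0453 -0.0588]
side 0.33 30 [-0.0441 -0.0572 -0.0582] [ 0.0506  0.0459 -0.0438]
side 0.345 78 [-0.0439 -0.0529 -0.043 ] [ 0.0504  0.038  -0.0286]
side 0.36 24 [-0.0155 -0.0241 -0.028 ] [ 0.0197  0.0124 -0.0135]
side 0.375 35 [-0.0156 -0.0226 -0.0125] [0.0199 0.0173 0.0017]
side 0.39 21 [-0.016  -0.0206  0.0024] [0.0198 0.0069 0.0118]
```

send_rows([
  [0.6, [0.2, 0, 2], 0],
  [0.6, [0.2, 0, 3], 0],
  [0.6, [0.3, 0.1, 3], 0],
  [0.6, [0.3, 0.1, 3], 0],
  [0.6, [0.3, 0, 2.5], 0],
  [0.6, [0.1, 0, 1.4], 0],
  [0.6, [0, 0, 0], 0],
])

```text
t: 78.12
tool_pos: [0.6058, 0.3453, 0.2375]
tool_rot: [1.185, 2.841, -0.061]
contact_force: [-0.3, 0.3, -2.7]
opening: 0.0088
grip_force: 81.8
```

```bash
python3 go.py .607 .345 .239 .546 .406 .239; python3 - <<'E'
from h import *
np.set_printoptions(precision=4,suppress=True)
p=ctrl.get_obs()['tool_pos'];o=np.array([p[0],p[1]])
c=np.cos(np.pi/4)
for n in("top","side"):
    i=snap(n,n+"12");P=cloud(i)-p;x=(P[...,0]+P[...,1])*c;y=(P[...,1]-P[...,0])*c;z=P[...,2]
    k=(abs(x)<.012)&(abs(y)<.075)&(z<.03)&(z>-.14)
    for y0 in np.arange(-.075,.075,.01):
        q=k&(y>=y0)&(y<y0+.01)
        if q.sum(): print(n,"y",y0.round(3),q.sum(),"x",x[q].mean().round(4),"z",np.percentile(z[q],[5,50,95]))
E
```

```text
to [0.607 0.345 0.239] shift cm [-0.12  0.07 -0.14] rows>= 0.031639393369305525
to [0.546 0.406 0.239] shift cm [ 8.6  -0.05 -0.63] rows>= 1.3914036662057871
pos [0.6058 0.3453 0.2375] yaw tool y 44.68 tilt z [ 0.042 -0.06  -0.997] t 78.125 q [ 0.44  0.21  1.43 -0.07  1.49 -0.33]
top y -0.045 3 x -0.0048 z [-0.1267 -0.124  -0.1233]
top y -0.035 7 x 0.0027 z [-0.1238 -0.1195 -0.1181]
top y -0.025 7 x -0.0056 z [-0.0437 -0.0347 -0.0222]
top y -0.015 14 x -0.0039 z [-0.1286 -0.0295 -0.018 ]
top y -0.005 26 x -0.0021 z [-0.1231 -0.0374 -0.0272]
top y 0.005 20 x -0.0038 z [-0.0412 -0.004   0.025 ]
top y 0.015 39 x -0.0033 z [-0.052  -0.0071  0.0279]
top y 0.025 39 x -0.0004 z [-0.1258 -0.0268  0.0251]
top y 0.035 12 x -0.0008 z [-0.0429 -0.0402 -0.0343]
top y 0.045 13 x 0.0001 z [-0.0443 -0.041  -0.0358]
top y 0.055 51 x -0.0014 z [-0.1295 -0.0878 -0.0393]
top y 0.065 2 x -0.0033 z [-0.0626 -0.0543 -0.0459]
side y -0.075 65 x -0.0005 z [-0.1204 -0.083  -0.0366]
side y -0.065 11 x -0.0 z [-0.0912 -0.0371 -0.03  ]
side y -0.055 7 x -0.0021 z [-0.0388 -0.0332 -0.0323]
side y -0.045 4 x -0.0004 z [-0.0376 -0.0334 -0.0322]
side y -0.035 20 x -0.0015 z [-0.0401 -0.022   0.0065]
side y -0.025 39 x -0.001 z [-0.0342 -0.0032  0.0277]
side y -0.015 30 x -0.0036 z [-0.0373  0.0088  0.0277]
side y -0.005 16 x -0.0033 z [-0.0424 -0.026   0.0048]
side y 0.005 14 x -0.0049 z [-0.0403 -0.0278  0.0216]
side y 0.015 14 x -0.002 z [-0.068  -0.0008  0.0246]
side y 0.025 5 x -0.0028 z [-0.0444 -0.0399 -0.036 ]
side y 0.035 9 x -0.001 z [-0.11   -0.0406 -0.0351]
side y 0.045 58 x 0.0006 z [-0.126  -0.0925 -0.0402]
side y 0.055 3 x -0.0009 z [-0.0696 -0.0573 -0.0533]
```

send_rows([
  [0.6, [1, 0, -0.25], 0],
  [0.6, [1.5, 0, -0.12], 0],
  [0.6, [1.5, 0, -0.12], 0],
  [0.6, [1, 0, -0.08], 0],
  [0.6, [0.5, 0, -0.04], 0],
  [0.6, [0, 0, 0], 0],
])

```text
t: 78.97
tool_pos: [0.5676, 0.3853, 0.2419]
tool_rot: [1.184, 2.839, -0.057]
contact_force: [-0.4, -0.5, -2.8]
opening: 0.0091
grip_force: 81.8
```

```bash
python3 go.py .5473 .4047 .240; python3 - <<'E'
from h import *
t,s=snap("top","top13"),snap("side","side13")
p=ctrl.get_obs()['tool_pos']
for n,i in(("top",t),("side",s)):
    P=cloud(i)-p;c=.7071;x=(P[...,0]+P[...,1])*c;y=(P[...,1]-P[...,0])*c;z=P[...,2]
    k=(y>.02)&(y<.05)&(abs(z+.02)<.03)&(x>-.06)&(x<.09)
    print(n,k.sum(),[(round(float(np.median(x[k&(abs(x-a)<.015)])),3),round(float(np.median(y[k&(abs(x-a)<.015)])),4),round(float(np.median(z[k&(abs(x-a)<.015)])),4),int((k&(abs(x-a)<.015)).sum())) for a in(-.02,.02,.05,.08)])
E
```

```text
to [0.5473 0.4047 0.24  ] shift cm [ 2.81 -0.07 -0.02] rows>= 0.4533433623387286
pos [0.5676 0.3853 0.2419] yaw tool y 44.69 tilt z [ 0.046 -0.059 -0.997] t 78.975 q [ 0.52  0.19  1.45 -0.07  1.49 -0.26]
top 121 [(-0.01, 0.0346, -0.0214, 30), (0.015, 0.0346, -0.0211, 25), (0.05, 0.0337, -0.019, 17), (0.077, 0.0339, -0.0199, 16)]
side 42 [(-0.009, 0.027, -0.0245, 14), (0.01, 0.0262, -0.0236, 7), (0.061, 0.0222, -0.0192, 2), (0.075, 0.0231, -0.0202, 5)]
```

send_rows([
  [0.6, [0.7, 0, 0], 0],
  [0.6, [0.7, 0, 0], 0],
  [0.6, [0, 0, 0], 0],
])

```text
t: 79.45
tool_pos: [0.5575, 0.3954, 0.2407]
tool_rot: [1.184, 2.839, -0.057]
contact_force: [0.6, 0.1, -2.7]
opening: 0.0085
grip_force: 81.8
```

send_rows([
  [0.6, [0.5, 0, 0], 0],
  [0.6, [0.5, 0, 0], 0],
  [0.6, [0.3, 0, 0], 0],
  [0.6, [0, 0, 0], 0],
])

```text
t: 79.95
tool_pos: [0.5487, 0.4044, 0.2399]
tool_rot: [1.184, 2.839, -0.057]
contact_force: [0.5, 0.1, -2.2]
opening: 0.0087
grip_force: 81.8
```

```bash
python3 go.py .5473 .4047 .240; python3 go.py .5473 .4047 .232
```

```text
to [0.5473 0.4047 0.24  ] shift cm [ 0.12 -0.07 -0.02] rows>= 0.02276044002287311
pos [0.5487 0.4044 0.2399] yaw tool y 44.69 tilt z [ 0.046 -0.059 -0.997] t 79.95 q [ 0.56  0.18  1.46 -0.07  1.49 -0.22]
to [0.5473 0.4047 0.232 ] shift cm [ 0.18 -0.07  0.78] rows>= 0.1288373381070987
pos [0.5487 0.4044 0.2399] yaw tool y 44.69 tilt z [ 0.046 -0.059 -0.997] t 79.95 q [ 0.56  0.18  1.46 -0.07  1.49 -0.22]
```

send_rows([
  [0.6, [0, 0, 0.3], 0],
  [0.6, [0, 0, 0.3], 0],
  [0.6, [0, 0, 0], 0],
])

```text
t: 80.32
tool_pos: [0.5491, 0.4036, 0.2335]
tool_rot: [1.185, 2.839, -0.057]
contact_force: [0.3, -0.6, -2.8]
opening: 0.0085
grip_force: 82.0
```

send_rows([
  [0.6, [0, 0, 0.1], 0],
  [0.6, [0, 0, 0.1], 0],
  [0.6, [0, 0, 0], 0],
])

```text
t: 80.7
tool_pos: [0.5493, 0.4037, 0.2331]
tool_rot: [1.185, 2.838, -0.056]
contact_force: [-3.0, -0.9, 1.8]
opening: 0.0084
grip_force: 82.7
```

send_rows([
  [1.2, [0, 0, 0], 0],
  [1.6, [0, 0, 0], 0],
  [2.4, [0, 0, 0], 0],
  [4, [0, 0, 0], 0],
  [5, [0, 0, 0], 0],
  [5, [0, 0, 0], 0],
  [5, [0, 0, 0], 0],
])

```text
t: 81.58
tool_pos: [0.5492, 0.4037, 0.2319]
tool_rot: [1.185, 2.839, -0.056]
contact_force: [0.0, -0.1, -0.2]
opening: 0.0501
grip_force: 0.0
```

```bash
python3 - <<'E'
from h import *
o=ctrl.get_obs();p=o['tool_pos'];print(p,o['opening'],o['contact_force'])
for n in("top","side"):
    i=snap(n,n+"14");P=cloud(i)-[.548,.404,0];c=.7071;x=(P[...,0]+P[...,1])*c;y=(P[...,1]-P[...,0])*c;z=P[...,2]
    k=(abs(x)<.12)&(abs(y)<.09)&(z<.4)&(z>.05)
    for a in np.arange(.09,.26,.02):
        q=k&(z>=a)&(z<a+.02)
        if q.sum(): print(n,a.round(2),q.sum(),x[q].min().round(3),x[q].max().round(3),y[q].min().round(3),y[q].max().round(3))
E
```

```text
[0.54922516 0.40371483 0.23193169] 0.05009592313134594 [ 0.01853586 -0.13140995 -0.20628571]
top 0.09 306 -0.093 0.1 -0.056 0.082
top 0.11 495 -0.098 0.101 -0.056 0.09
top 0.13 69 -0.096 0.097 -0.026 0.07
top 0.15 48 -0.096 0.006 0.061 0.069
top 0.17 20 -0.005 0.005 -0.0 0.067
top 0.19 80 -0.007 0.009 0.004 0.068
top 0.21 82 -0.029 0.119 -0.003 0.026
top 0.23 44 -0.035 0.03 -0.013 0.026
top 0.25 40 -0.037 0.033 0.008 0.025
side 0.09 121 -0.096 0.105 -0.089 0.065
side 0.11 413 -0.101 0.12 -0.089 0.09
side 0.13 114 -0.098 0.095 -0.065 0.067
side 0.15 66 -0.098 0.014 -0.067 0.065
side 0.17 36 -0.01 0.013 -0.067 0.06
side 0.19 70 -0.013 0.011 -0.069 0.058
side 0.21 64 -0.03 0.116 -0.028 0.018
side 0.23 55 -0.036 0.043 -0.028 0.011
side 0.25 72 -0.04 0.048 -0.03 0.017
```

send_rows([
  [5, [0, 0, -1], 0],
  [5, [0, 0, -2], 0],
  [5, [0, 0, -4], 0],
  [5, [0, 0, -5], 0],
  [5, [0, 0, -5], 0],
  [5, [0, 0, -4], 0],
  [5, [0, 0, 0], 0],
  [5, [0, 0, 0], 0],
  [5, [0, 0, 0], 0],
  [5, [0, 0, 0], 0],
])

```text
t: 82.92
tool_pos: [0.5394, 0.4158, 0.4395]
tool_rot: [1.186, 2.84, -0.06]
contact_force: [0.6, -0.2, 0.8]
opening: 0.05
grip_force: 0.0
```

```bash
python3 bowl.py; python3 wal.py; python3 - <<'E'
from h import *
a=cv2.resize(load("sidew")["frame"][110:260,190:310,::-1],(384,480));b=cv2.resize(load("topw")["frame"][150:260,110:320,::-1],(416,218))
c=np.zeros((480,800,3),np.uint8);c[:,:384]=a;c[:218,384:]=b
cv2.imwrite("pics/fin.png",c)
E
```

```text
top 55 [0.559 0.237] 0.07216887770929012
side 228 [0.57  0.222] 0.07862336373146193
top [187.455 226.555] 110 [175 222  21  11] [0.542 0.317 0.133]
side [238.368 169.026] 152 [232 162  18  15] [0.545 0.311 0.121]
side [249.308 197.   ] 13 [247 196   5   3] [0.589 0.227 0.037]
```

View pics/fin.png

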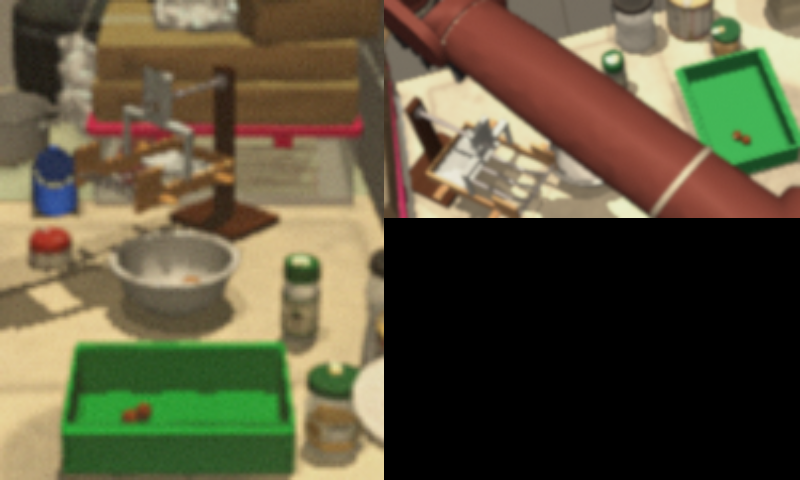

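The sieve hangs on the pin, both hazelnuts lie in the box, both walnuts are in the bowl, and the jars and timer are where they were. I'm handing it in.

```bash
python3 -c "
from station import ctrl
print(ctrl.finish_job())"
```

```text
the job is handed in; nothing more can be done
None
```

I handed the job in at about 83 s: both hazelnuts are in the green box, both walnuts are in the steel bowl, the empty sieve hangs on the stand's pin, and the timer, spice jar and honey jar look unmoved in the last pictures.

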